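# Open the sprung drinks-card rack with its slate and hold it open

### The arm

A 6-joint arm with a two-finger parallel gripper is mounted at the origin on the work surface. World frame = base frame: x ahead of the robot, y to its left, z up, the work surface at z = 0. Lengths are in m, angles in rad, forces in N, time in s.
With the tool pointing down it reaches from about 0.35 to 0.875 m from the base axis. Payload 15.5 kg.
Tool frame: the origin (TCP) lies midway between the tips of the shut fingers; the grasp point (between the pads) lies 19 mm behind it; z points along the fingers, y is the direction in which the jaws open and shut (so a half turn about z gives the same grasp; the last joint's range is limited). The gripper opens to 85 mm and grips with 20 to 120 N. Pads are 22 mm wide; open, the fingers measure 114 mm over their backs; the gripper's body (76 mm by 85 mm) begins 54 mm behind the grasp point. The pads swing forward as they close: fully open they stand 13 mm farther back than shut.
Start: joints at [-1.238, 0.494, 1.345, -0, 1.302, -0.096], TCP at [0.26, -0.568, 0.231] pointing down, gripper open.
Joint ranges: [-2.91, 2.91], [-0.82, 2.16], [0.22, 2.67], [-1.22, 4.37], [0.12, 2.79], [-3.08, 3.08]. Speed limits (rad/s): [1.89, 1.89, 2.57, 3.01, 3.01, 3.01].

### API

Orientations are given as a rotation vector (axis times angle).
In Python, from workcell import robot, vision gives the robot as it stands. The module is installed in compiled form; this text tells all that it offers.
- The arm moves only by the tool move_arm, never from a script. Its argument "commands" is a list of rows, each a list of 7 numbers: the turn, a rotation vector about the tool's x, y, z in rad, then the shift along the tool's x, y, z in mm, then the opening, from -1 (shut) to 1 (fully open), so that 0 is half open. In form: [[wx, wy, wz, dx, dy, dz, claw], ...]. A call has 1 to 12 rows; each row shifts and turns the pose as measured when the row begins, along the tool's axes as they then stand; what a row does not reach is not made up. A row lasts 1/10 s, in which the tool goes at most 50 mm and 8.59 degrees, less where a joint would pass 70% of its speed; a pose out of reach is approached as far as the arm can. A call is refused whole if a number of a shift passes 50 or a number of a turn 0.15, either way. A call with a gripper value outside its range is refused whole. The fingers move at their own pace and stop on an object; "grip_force" is the grip in N (left out, the last holds). Time passes only in rows, so rows that do not move let the fingers close. It gives the time, the measured TCP pose, the force and the opening at its end, in the units of the state.
- robot.get_state(): the state, without advancing time (a new reading comes with each control period).
- vision.get_image(name): name is "scene" or "side" or "wrist"; returns the picture (384x512x3 uint8, red, green, blue); there is no depth.
- vision.get_calibration(name): a dict with "vertical_fov" (degrees; the focal length in pixels is half the picture's height over the tangent of half this angle, whatever the lens; pixels are square), "cx", "cy" (the principal point, pixels), "R" (3x3) and "t" (3): a world point X has camera coordinates R X + t. Camera axes: x right, y down, z forward; pixel columns grow to the right and rows downward; lengths in m; the calibration is good to about 2 mm. A picture is of the moment at which its call begins: read the wrist's pose just before it. get_calibration takes no time and is no camera call; for the wrist camera it gives the pose at the moment of the call.
- robot.finish_job(): hands the job in, once; it reports no verdict.
The state is a dict: "clock": time; "joints": joint angles; "joint_vel": joint speeds; "joint_torque": joint torques, N m; "eef_pos": TCP position; "tcp_rot": TCP orientation; "contact_force": force on the tool from outside, world axes, zero at the start; "wrist_torque": the same for the moment, N m; "width": finger opening in m.
Only numpy, scipy, OpenCV 4.12 (cv2) and the standard library are available. Lean on these libraries where they do the work, as an engineer would, in place of code of your own. Each camera call takes 0.05 s, during which the arm holds its last target.

### The job

The drinks-card rack on the bistro table is to be refilled: take the little slate that lies flat on the bamboo trivet and stand it upright on a short thin edge on the floor of the rack's tray, between the front lip and the sprung pusher plate, broad face to the plate. Then press the plate back with the slate until the plunger is fully home on its hard stop, firmly but without ramming it, and finish while still holding the slate pressed there, upright and down on the tray, so that I can drop the cards in front of it: do not let go. Leave the other things on the table where they are.

Things in the scene. Friction and masses are not known exactly. Their poses are not given: they have to be found in the camera images.
- slate: dark grey slate slab 100 x 60 x 12 mm, 0.14-0.28 kg. It lies flat on the trivet, underside 15 mm above the table; the end nearer the robot sticks out 20 mm or more beyond the trivet's pivot block, over bare table, and can be gripped there across the 60 mm. Origin: centre of the slab; x along the length, y the width, z the thickness (up at the start). Ends and faces alike.
- rack: cast-aluminium drinks-card rack, screwed to the table, turned 0 to 0.6 rad clockwise from the robot's x. Origin: at table height on the middle line, 60 mm behind the front edge; x from the open front to the rear bracket (the way the plate is pressed, roughly away from the robot), y left, z up. Base 180 x 96 mm (x -60 to 120). Rear bracket: x 84 to 96 mm, 62 mm wide, 74 mm high.
- tray (a point): point on the tray floor (12 mm above the table), on the rack's middle line at its x = -25 mm, midway between front lip and resting plate, which leave 60 mm; axes as the rack's. The 5 mm thick lip rises 8 mm above the floor; side rails, 72 mm apart inside and 84 mm outside, rise 18 mm above it along the whole tray.
- pusher_plate: sprung pusher plate (follower): upright, 8 mm thick, 48 mm wide, from 16 to 100 mm above the table; 12 mm narrower than the slate. A plunger rod with coil spring and stop sleeve carries it at 50 mm height. Origin: plane of its front face, mid width, at table height; axes as the rack's. Front face at the rack's x = 5 mm at rest, 40 mm at the stop.
- pusher (a joint): how far the pusher plate has been pressed back along the rack's x, in m: 0 at rest, 0.035 with the stop sleeve on the rear bracket (hard stop). The spring resists with 6 N at the start of the stroke and 13 N at the stop; it springs back when let go.
- trivet: fan-shaped bamboo trivet, loose, 15 mm high, slats spreading over 72 degrees from a 46 mm wide pivot block. Origin: at table height on the fan's middle line, 65 mm from the outer edge of the pivot block; x points from the pivot block (nearer the robot) to the wide end, 95 mm from the origin.
- dish: red ceramic dish 84 x 76 mm, 46 mm high, with a hinged flap lid; bystander. Origin: centre of its underside, z up.
- lighter_stand: steel lighter stand, round foot 68 mm across, a pocket lighter standing in it, 106 mm high; bystander. Origin: centre of its underside, z up.
- citronella: white plastic citronella pot with screw-top cover, 94 mm across, 90 mm high; bystander. Origin: centre of its underside, z up.
- cards: squared-up stack of thin wooden drinks cards, 100 x 60 x 18 mm, lying on the table; bystander, not to be loaded now. Origin: centre of its underside, z up.
- hurricane: glass hurricane lamp on a dark steel foot 120 mm across, 212 mm high; bystander. Origin: centre of its underside, z up.
- ivy_pot: terracotta pot with trailing ivy, 100 mm across (ivy 140 mm), 130 mm high; bystander. Origin: centre of its underside, z up.
Not all that is in view belongs to the job. There is more than one size of the slate; the job needs the largest.

How it is judged:
On the way:
1. the slate stands upright on a short thin edge on the floor of the tray, broad face to the pusher plate, in front of it (angle between the x axis of slate and the z axis of rack, either way round below 0.15 rad and angle between the z axis of slate and the x axis of rack, either way round below 0.15 rad and z of slate in the frame of rack between 0.057 and 0.067 m and x of slate in the frame of rack between -0.052 and 0.037 m and y of slate in the frame of rack between -0.009 and 0.009 m), for 0.2 s.
At the end, for the whole second after the job is handed in: Slate upright on a short edge on the tray floor (0.12 rad; centre 57 to 67 mm above the table, within 9 mm of the rack's middle line), pressing the plate with over 8 N, plunger within 1.5 mm of its hard stop, fingers on the slate, all held through the last second (value of joint pusher above 0.0335 m and contact force between slate and pusher_plate above 8 N and contact force between the fingers and slate above 2 N and angle between the x axis of slate and the z axis of rack, either way round below 0.12 rad and angle between the z axis of slate and the x axis of rack, either way round below 0.12 rad and z of slate in the frame of rack between 0.057 and 0.067 m and x of slate in the frame of rack between 0.028 and 0.04 m and y of slate in the frame of rack between -0.009 and 0.009 m); the arm keeps its last pose, push and grip.
It fails at once if the slate is rammed on the pusher plate with more than 60 N (contact force between slate and pusher_plate above 60 N).
It fails at once if another thing on the table (trivet, dish, lighter stand, citronella pot, cards, lamp, ivy) is shifted by more than 40 mm or tipped over (distance of any of trivet, dish, lighter_stand, citronella, cards, hurricane, ivy_pot from where it was at the start of the episode above 0.04 m or angle between any of trivet, dish, lighter_stand, citronella, cards, hurricane, ivy_pot's own z axis and vertical above 0.35 rad).
It also fails if it takes over 58 s, if anything falls off the work surface, if the arm or the gripper's body presses on something with over 40 N, if the wrist force passes 120 N, or if a joint passes its speed limit or range.

## Working session

There is one attempt and no reset: what is moved stays moved. The work goes in short steps, Python scripts to look and compute and a tool call to move; the robot and the scene stay as the last step left them, time stands still between calls to the robot, and variables do not carry over. Pictures are saved under pics/ and viewed, and the job is handed in when it is done.

Besides the shell and the picture viewer there is one more tool, called after "Emit:" as a command line: name --pt "numbers of a row" for each row, then --argument value for the rest. move_arm: Moves the arm, as the interface text tells. Its arguments: {"type":"object","properties":{"commands":{"type":"array","items":{"type":"array","items":{"type":"number"}}},"grip_force":{"type":"number"}},"required":["commands"]}

```bash
mkdir -p pics; ls
python3 - <<'E'
from workcell import robot, vision
import cv2
s=robot.get_state()
for k,v in s.items(): print(k,v)
for n in ["scene","side","wrist"]:
    c=vision.get_calibration(n); print(n,c)
    im=vision.get_image(n); cv2.imwrite(f"pics/{n}0.png",im[:,:,::-1])
E
```

```text
pics
clock 0.0
joints [-1.23750141e+00  4.94161121e-01  1.34615700e+00 -7.34756188e-06
  1.30249587e+00 -9.54673528e-02]
joint_vel [ 0.00068695 -0.00116975  0.00100571  0.00119668  0.00077265  0.00068259]
joint_torque [-2.66570038e-03 -8.82157016e+01 -3.83865166e+01 -1.38949076e-04
  1.03222692e-02  9.02466240e-06]
eef_pos [ 0.25973782 -0.56806335  0.23070521]
tcp_rot [-3.06849128e+00 -6.68096304e-01  2.38550826e-04]
contact_force [-0.83823783  0.60182845 -0.5833817 ]
wrist_torque [ 0.02058737 -0.03770021 -0.01803548]
width 0.08514650804568993
scene {'vertical_fov': 51.340636978800674, 'cx': 248.90984237048312, 'cy': 187.81618878067314, 'R': array([[-0.74764819,  0.66408148, -0.00423838],
       [ 0.49372598,  0.55156454, -0.67231779],
       [-0.44413606, -0.50474978, -0.74025051]]), 't': array([ 0.44175589, -0.24247248,  1.42260134])}
side {'vertical_fov': 46.01459986188162, 'cx': 258.17318316315936, 'cy': 198.14633455106775, 'R': array([[ 0.73647956, -0.67639086,  0.00965759],
       [-0.3607367 , -0.40478076, -0.84025089],
       [ 0.57224723,  0.61534376, -0.54211177]]), 't': array([-0.44089421,  0.25736481,  1.32261865])}
wrist {'vertical_fov': 58.99129241084678, 'cx': 250.20018570961025, 'cy': 198.90984497038505, 'R': array([[ 4.15284441e-01, -9.09691351e-01, -6.91670427e-04],
       [-8.63904667e-01, -3.94620253e-01,  3.12959393e-01],
       [-2.84969400e-01, -1.29369629e-01, -9.49766256e-01]]), 't': array([-0.62626471, -0.04087994,  0.38066155])}
```

View pics/scene0.png

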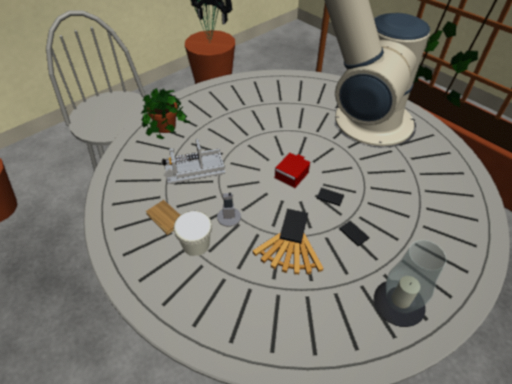

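View pics/side0.png

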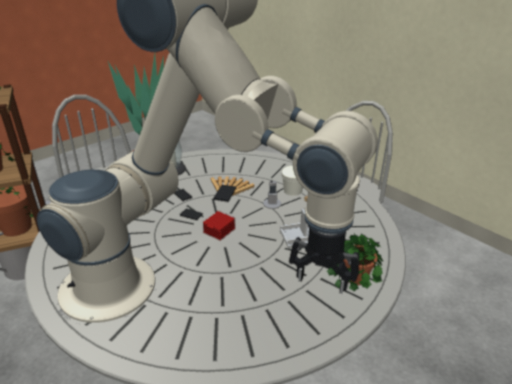

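View pics/wrist0.png

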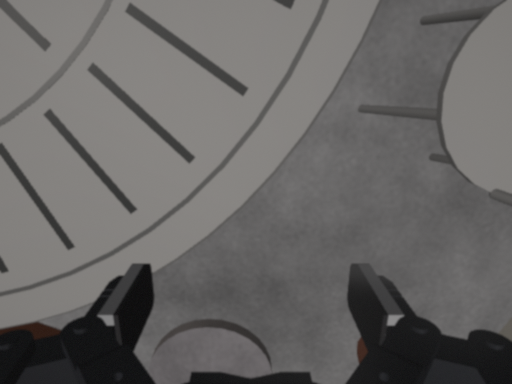

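```bash
cat > h.py <<'E'
from workcell import robot, vision
import numpy as np, cv2
from scipy.spatial.transform import Rotation as Rn
def cal(n):
    c=vision.get_calibration(n); f=192/np.tan(np.radians(c['vertical_fov'])/2)
    K=np.array([[f,0,c['cx']],[0,f,c['cy']],[0,0,1]]); return K,np.array(c['R']),np.array(c['t'])
def onz(C,uv,z):
    K,R,t=C; o=-R.T@t; d=R.T@np.linalg.solve(K,[uv[0],uv[1],1.]); return o+d*(z-o[2])/d[2]
def proj(C,X):
    K,R,t=C; p=K@(R@np.asarray(X,float).T+t[:,None] if np.ndim(X)>1 else R@np.asarray(X,float)+t); return (p[:2]/p[2]).T
def crop(src,dst,x0,y0,x1,y1,s):
    im=cv2.imread(src); c=cv2.resize(im[y0:y1,x0:x1],None,fx=s,fy=s,interpolation=cv2.INTER_CUBIC)
    cv2.imwrite(dst,c)
def snap(n,name):
    C=cal(n); im=vision.get_image(n); cv2.imwrite(name,im[:,:,::-1]); return C,im
E
python3 - <<'E'
from h import *
crop("pics/scene0.png","pics/c1.png",240,180,380,285,5)
crop("pics/scene0.png","pics/c2.png",140,80,240,155+45,5)
E
```

```text
(no output)
```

View pics/c1.png

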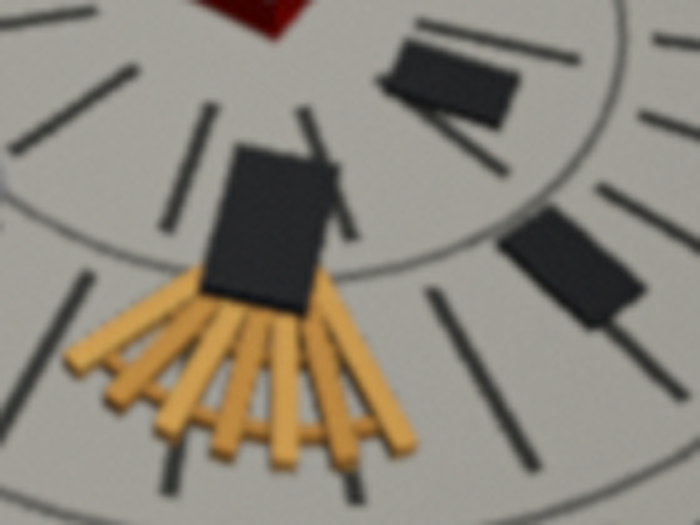

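View pics/c2.png

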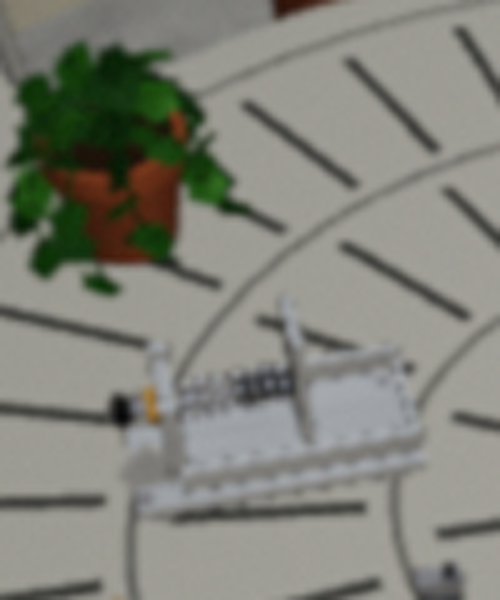

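Run:
```python
from h import *
C=cal("scene")
P=[onz(C,(240+u/5,180+v/5),0.027) for u,v in [(238,145),(341,163),(306,305),(203,288)]]
for p in P: print(p.round(4))
for i in range(4): print(np.linalg.norm(P[i]-P[(i+1)%4]))
print(np.mean(P,0))
# other: rack base corners
for n,uv in dict(frontleft=(412,345),frontright=(424,463),backright=(138,515),backleft=(128,430)).items():
    print(n,onz(C,(140+uv[0]/5,80+uv[1]/5),0.0).round(4))
for n,uv in dict(dish=(292,178),lighter=(229,216),citro=(195,247),hur=(401,305),ivy=(165,130)).items():
    print(n,onz(C,uv,0.0).round(3))
```

```text
[0.5355 0.1003 0.027 ]
[0.5022 0.1473 0.027 ]
[0.5857 0.1997 0.027 ]
[0.6182 0.1562 0.027 ]
0.05762118891401757
0.09857898315532423
0.054233009612727805
0.09982354433550297
[0.56037419 0.15089185 0.027     ]
frontleft [ 0.4968 -0.238  -0.    ]
frontright [ 0.5602 -0.148   0.    ]
backright [ 0.7185 -0.2302  0.    ]
backleft [ 0.6817 -0.2963  0.    ]
dish [0.421 0.008 0.   ]
lighter [ 0.66  -0.007  0.   ]
citro [0.795 0.014 0.   ]
hur [0.527 0.473 0.   ]
ivy [ 0.584 -0.447  0.   ]
```

Run:
```python
from h import *
s=robot.get_state(); R=Rn.from_rotvec(s['tcp_rot']).as_matrix(); print(R.round(3))
K,Rc,t=cal("wrist"); o=-Rc.T@t; print("cam off in tool",R.T@(o-s['eef_pos']),"cam z in tool",R.T@Rc[2],"cam x",R.T@Rc[0])
```

```text
[[ 0.909  0.416 -0.   ]
 [ 0.416 -0.909  0.001]
 [ 0.    -0.001 -1.   ]]
cam off in tool [ 0.07994401  0.00173062 -0.14312839] cam z in tool [-3.13082246e-01  2.08128320e-04  9.49725994e-01] cam x [-5.26112318e-04  9.99999785e-01 -3.92581338e-04]
```

Emit:
move_arm --pt "0 0 0 39 -20 -5 1" --pt "0 0 0 39 -20 -5 1" --pt "0 0 0 39 -20 -5 1" --pt "0 0 0 39 -20 -5 1" --pt "0 0 0 39 -20 -5 1" --pt "0 0 0 39 -20 -5 1" --pt "0 0 0 39 -20 -5 1" --pt "0 0 0 39 -20 -5 1" --pt "0 0 0 39 -20 -5 1" --pt "0 0 0 39 -20 -5 1" --grip_force 60

```text
clock: 1.15
eef_pos: [0.5374, -0.2151, 0.2801]
tcp_rot: [-3.069, -0.655, 0.004]
contact_force: [-0.4, -1.0, -0.8]
width: 0.0854
```

Run:
```python
from h import *
C,im=snap("wrist","pics/w1.png")
np.save("w1cal.npy",np.array(C,dtype=object),allow_pickle=True)
print(robot.get_state()['joints'])
crop("pics/w1.png","pics/w1b.png",0,0,512,384,1.5)
```

```text
Traceback (most recent call last):
ValueError: could not broadcast input array from shape (3,3) into shape (3,)
```

Run:
```python
from h import *
import pickle
C=cal("wrist"); pickle.dump(C,open("w1.pkl","wb"))
print(robot.get_state()['joints'])
crop("pics/w1.png","pics/w1b.png",0,0,512,384,1.5)
```

```text
[-0.47589822  0.38725067  1.38662324  0.00396192  1.37024199  0.67090658]
```

View pics/w1b.png

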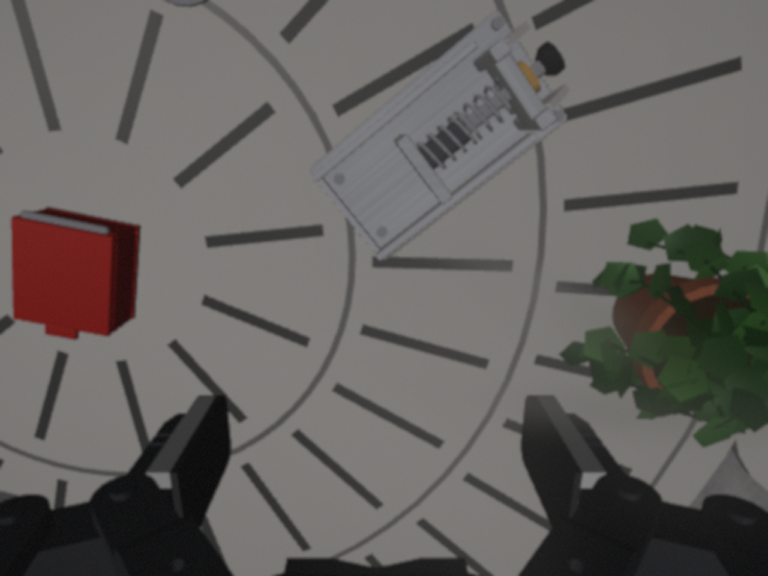

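Run:
```python
from h import *
im=cv2.imread("pics/w1.png"); im=cv2.convertScaleAbs(im,alpha=1.6)
cv2.imwrite("pics/t.png",im)
crop("pics/t.png","pics/w1c.png",195,80,345,190,5)
crop("pics/t.png","pics/w1d.png",270,0,390,100,6)
```

```text
(no output)
```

View pics/w1c.png

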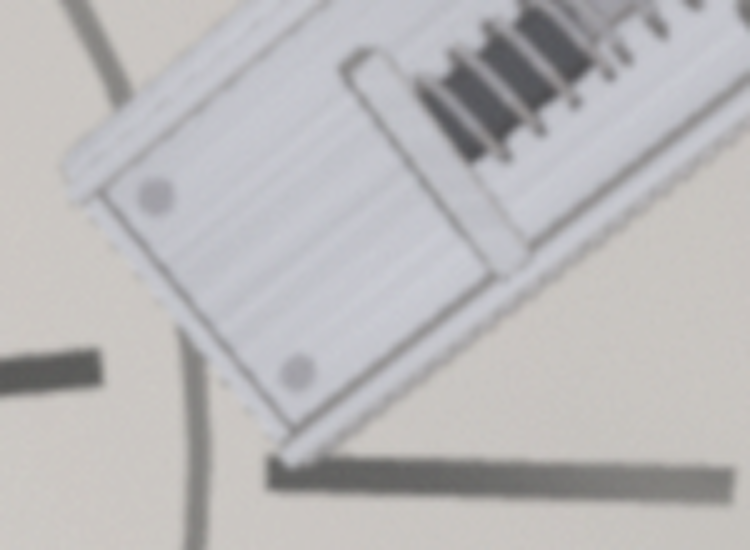

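View pics/w1d.png

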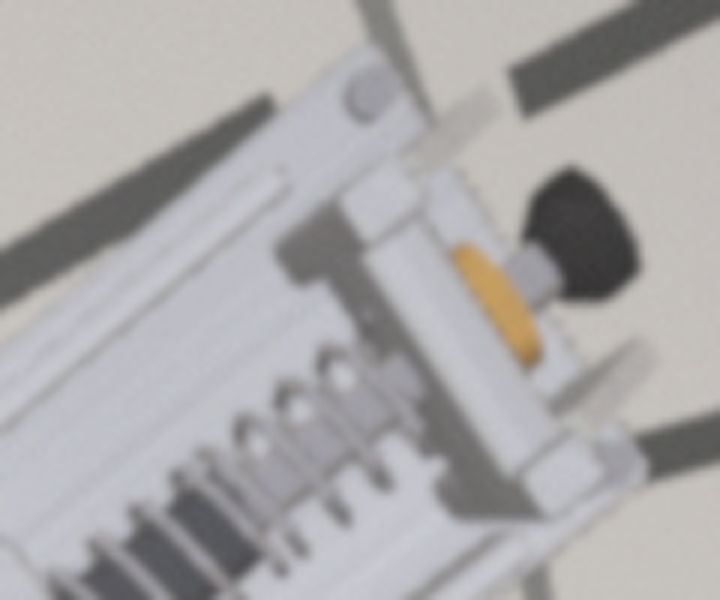

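```bash
cat > fit.py <<'E'
from h import *
import pickle
from scipy.optimize import least_squares
C=pickle.load(open("w1.pkl","rb"))
a=lambda u,v:(195+u/5,80+v/5); b=lambda u,v:(270+u/6,v/6)
obs=[((-55,36,12),a(102,190)),((-55,-36,12),a(297,430)),
((5,24,100),a(343,72)),((5,-24,100),a(500,276)),((13,24,100),a(375,48)),((13,-24,100),a(528,250)),
((84,31,74),b(360,250)),((84,-31,74),b(520,480)),
((-60,-42,30),a(290,465)),((-60,42,30),a(65,168))]
M=np.array([o[0] for o in obs])/1e3; U=np.array([o[1] for o in obs])
def W(p): 
    c,s=np.cos(p[2]),np.sin(p[2]); return M@np.array([[c,s,0],[-s,c,0],[0,0,1]])+[p[0],p[1],0]
def f(p): return (proj(C,W(p))-U).ravel()
r=least_squares(f,[.58,-.215,-.39],loss='soft_l1')
print(r.x); print(r.fun.reshape(-1,2).round(1))
E
python3 fit.py
```

```text
[ 0.5986056  -0.2112971  -0.47032908]
[[-0.3 -0.2]
 [-1.3 -1.7]
 [ 0.1 -0.1]
 [ 0.   0.4]
 [ 0.6 -1.1]
 [ 1.3  0.2]
 [-5.3 -9.5]
 [ 4.4  6.6]
 [ 0.   1. ]
 [-1.3  4.2]]
```

```bash
sed -i 's/b(360,250)/b(343,212)/; s/b(520,480)/b(522,508)/; s/a(65,168)/a(63,172)/' fit.py; python3 fit.py
python3 - <<'E'
from fit import *
def pr(X):
    c,s=np.cos(r.x[2]),np.sin(r.x[2]); X=np.array(X)/1e3; return proj(C,X@np.array([[c,s,0],[-s,c,0],[0,0,1]])+[r.x[0],r.x[1],0])
im=cv2.imread("pics/w1.png"); im=cv2.convertScaleAbs(im,alpha=1.4)[0:200,180:400]; im=cv2.resize(im,None,fx=3.5,fy=3.5,interpolation=2)
for L,col in [([(-55,36,12),(84,36,12),(84,-36,12),(-55,-36,12)],(0,0,255)),([(5,24,100),(5,-24,100),(13,-24,100),(13,24,100)],(0,255,0)),([(84,31,74),(84,-31,74),(96,-31,74),(96,31,74)],(255,0,0)),([(-60,48,0),(120,48,0),(120,-48,0),(-60,-48,0)],(0,255,255)),([(-60,42,30),(84,42,30),(84,-42,30),(-60,-42,30)],(255,0,255))]:
    P=((pr(L)-[180,0])*3.5).round().astype(int); cv2.polylines(im,[P.reshape(-1,1,2)],True,col,1)
cv2.imwrite("pics/ov1.png",im)
E
```

```text
[ 0.59857961 -0.21127497 -0.4704838 ]
[[-0.3 -0.2]
 [-1.3 -1.7]
 [ 0.1 -0.1]
 [-0.   0.4]
 [ 0.6 -1.1]
 [ 1.2  0.2]
 [-2.5 -3.1]
 [ 4.1  2. ]
 [-0.   1. ]
 [-0.9  3.4]]
[ 0.59857961 -0.21127497 -0.4704838 ]
[[-0.3 -0.2]
 [-1.3 -1.7]
 [ 0.1 -0.1]
 [-0.   0.4]
 [ 0.6 -1.1]
 [ 1.2  0.2]
 [-2.5 -3.1]
 [ 4.1  2. ]
 [-0.   1. ]
 [-0.9  3.4]]
```

View pics/ov1.png

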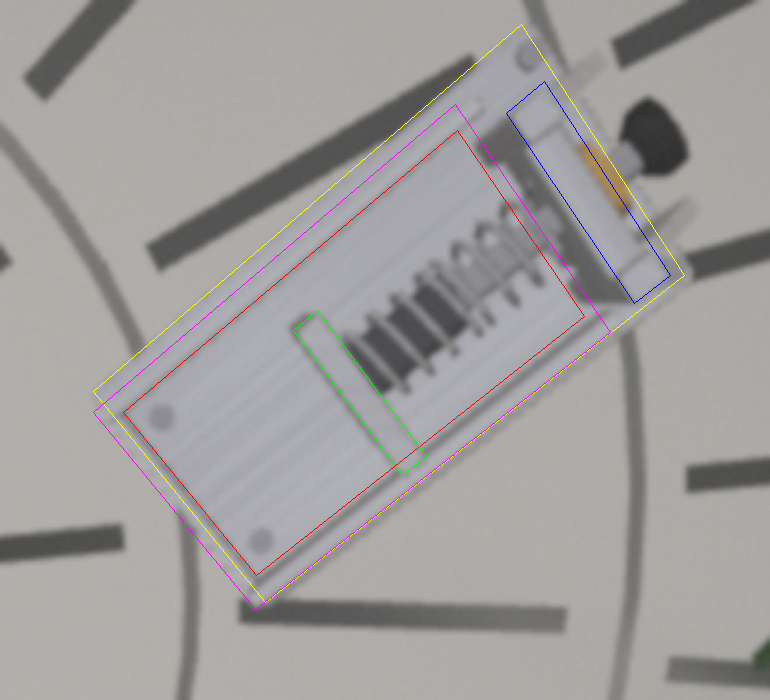

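Run:
```python
from fit import *
C=cal("scene")
def pr(X):
    c,s=np.cos(r.x[2]),np.sin(r.x[2]); X=np.array(X)/1e3; return proj(C,X@np.array([[c,s,0],[-s,c,0],[0,0,1]])+[r.x[0],r.x[1],0])
im=cv2.imread("pics/scene0.png"); im=cv2.convertScaleAbs(im,alpha=1.)[135:190,150:235]; im=cv2.resize(im,None,fx=9,fy=9,interpolation=2)
for L,col in [([(-55,36,12),(84,36,12),(84,-36,12),(-55,-36,12)],(0,0,255)),([(5,24,100),(5,-24,100),(5,-24,16),(5,24,16)],(0,255,0)),([(84,31,74),(84,-31,74),(96,-31,74),(96,31,74)],(255,0,0)),([(-60,48,0),(120,48,0),(120,-48,0),(-60,-48,0)],(0,255,255)),([(-60,42,30),(84,42,30),(84,-42,30),(-60,-42,30)],(255,0,255))]:
    P=((pr(L)-[150,135]+.5)*9).round().astype(int); cv2.polylines(im,[P.reshape(-1,1,2)],True,col,1)
cv2.imwrite("pics/ov2.png",im)
```

```text
[ 0.59857961 -0.21127497 -0.4704838 ]
[[-0.3 -0.2]
 [-1.3 -1.7]
 [ 0.1 -0.1]
 [-0.   0.4]
 [ 0.6 -1.1]
 [ 1.2  0.2]
 [-2.5 -3.1]
 [ 4.1  2. ]
 [-0.   1. ]
 [-0.9  3.4]]
```

View pics/ov2.png

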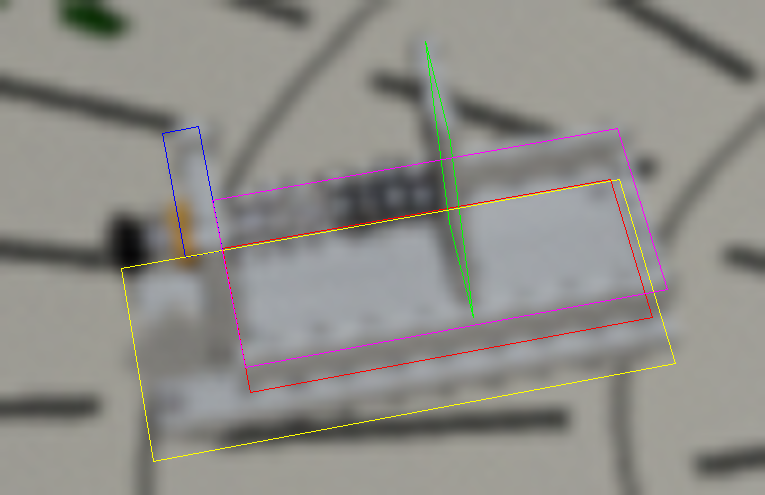

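Emit:
move_arm --pt "0 0 0.148 0 0 12 1" --pt "0 0 0.148 0 0 12 1" --pt "0 0 0.148 0 0 12 1" --pt "0 0 0.148 0 0 12 1" --pt "0 0 0.148 0 0 12 1" --pt "0 0 0.148 0 0 12 1" --pt "0 0 0 -9 -16 4 1" --pt "0 0 0 -8 -15 4 1" --pt "0 0 0 0 0 0 1" --pt "0 0 0 0 0 0 1"

```text
clock: 2.2
eef_pos: [0.5414, -0.1702, 0.1966]
tcp_rot: [-3.046, 0.749, 0.006]
contact_force: [0.4, -0.3, -0.1]
width: 0.0855
```

Run:
```python
from h import *
import pickle
C,im=snap("wrist","pics/w2.png"); pickle.dump(C,open("w2.pkl","wb"))
s=robot.get_state(); print(s['joints'],s['eef_pos'],Rn.from_rotvec(s['tcp_rot']).as_matrix().round(3))
im=cv2.imread("pics/w2.png"); im=cv2.convertScaleAbs(im,alpha=1.5);cv2.imwrite("pics/t.png",im)
crop("pics/t.png","pics/w2b.png",0,0,512,384,1.5)
```

```text
[-0.4124369   0.45171507  1.53021786  0.00450632  1.16429662  1.63932182] [ 0.54133943 -0.17028312  0.19654621] [[ 0.886 -0.464 -0.003]
 [-0.464 -0.886  0.006]
 [-0.005 -0.004 -1.   ]]
```

View pics/w2b.png

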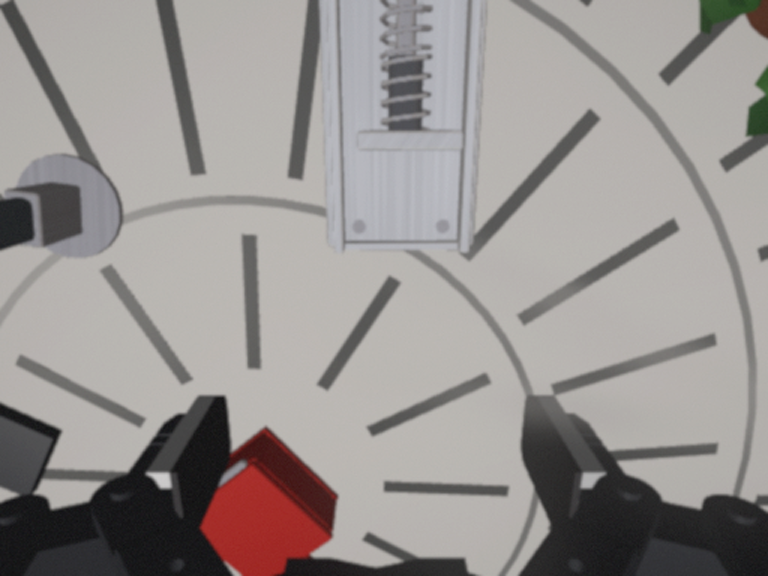

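Run:
```python
from h import *
crop("pics/t.png","pics/w2c.png",210,0,330,100,6)
crop("pics/t.png","pics/w2d.png",210,75,330,175,6)
```

```text
(no output)
```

View pics/w2c.png

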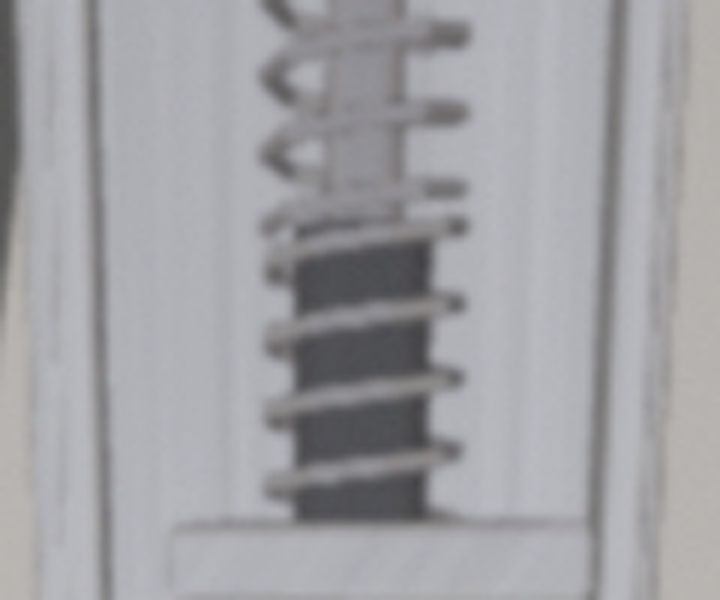

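View pics/w2d.png

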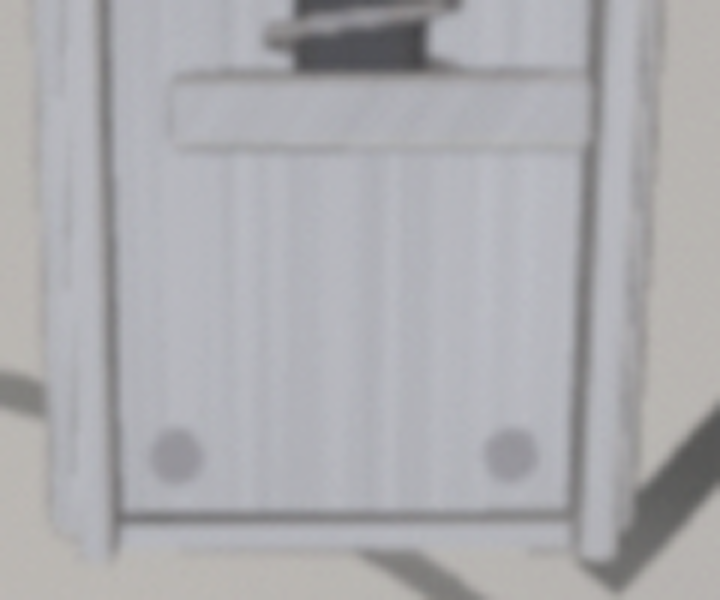

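```bash
cat > fit2.py <<'E'
from h import *
import pickle
from scipy.optimize import least_squares
C1=pickle.load(open("w1.pkl","rb")); C2=pickle.load(open("w2.pkl","rb"))
a=lambda u,v:(195+u/5,80+v/5); b=lambda u,v:(270+u/6,v/6); d=lambda u,v:(210+u/6-.4,75+v/6-.4)
o1=[((-55,36,12),a(102,190)),((-55,-36,12),a(297,430)),((5,24,100),a(343,72)),((5,-24,100),a(500,276)),((13,24,100),a(375,48)),((13,-24,100),a(528,250)),((-60,-42,30),a(290,465))]
o2=[((-55,36,12),d(118,512)),((-55,-36,12),d(574,510)),((5,24,100),d(170,150)),((5,-24,100),d(590,150)),((13,24,100),d(175,75)),((13,-24,100),d(592,73)),
((-60,36,30),d(115,560)),((-60,-36,30),d(582,560)),((-60,42,30),d(80,560)),((-60,-42,30),d(617,560))]
def T(p,M):
    c,s=np.cos(p[2]),np.sin(p[2]); return M@np.array([[c,s,0],[-s,c,0],[0,0,1]])+[p[0],p[1],0]
def mk(o,C):
    M=np.array([q[0] for q in o])/1e3; U=np.array([q[1] for q in o])
    return lambda p:(proj(C,T(p,M))-U).ravel()
f1,f2=mk(o1,C1),mk(o2,C2)
if __name__=="__main__":
    for f in (f1,f2,lambda p:np.r_[f1(p),f2(p)]):
        r=least_squares(f,[.58,-.215,-.39],loss='soft_l1'); print(r.x.round(4)); print(r.fun.reshape(-1,2).round(1).tolist())
E
python3 fit2.py
```

```text
[ 0.5984 -0.2112 -0.4618]
[[-0.4, 0.4], [-1.0, -1.5], [-0.3, 0.1], [-0.0, 0.3], [0.2, -0.9], [1.1, 0.1], [0.4, 1.2]]
[ 0.5941 -0.2167 -0.477 ]
[[0.8, -0.2], [-1.6, -0.3], [-0.2, -0.3], [0.8, -0.7], [-1.2, -0.2], [1.0, -0.3], [0.2, 1.0], [-0.4, 0.7], [-0.3, 1.1], [0.2, 0.6]]
[ 0.5947 -0.2157 -0.4716]
[[1.9, 4.4], [0.5, 2.5], [2.7, 6.0], [2.3, 6.1], [3.2, 5.1], [3.5, 6.0], [1.9, 5.3], [-0.1, -0.0], [-2.6, -0.5], [-2.0, -0.0], [-1.0, -0.9], [-3.1, 0.0], [-0.9, -0.5], [-0.7, 1.3], [-1.3, 0.5], [-1.3, 1.3], [-0.7, 0.4]]
```

Emit:
move_arm --pt "0 0 -0.1325 -21 -29 0 1" --pt "0 0 -0.1325 -17 -31 0 1" --pt "0 0 -0.1325 -12 -33 0 1" --pt "0 0 -0.1325 -8 -34 0 1" --pt "0 0 -0.1325 -3 -35 0 1" --pt "0 0 -0.1325 1 -35 0 1" --pt "0 0 -0.1325 6 -35 0 1" --pt "0 0 -0.1325 11 -34 0 1" --pt "0 0 0 0 0 0 1" --pt "0 0 0 0 0 0 1" --pt "0 0 0 0 0 0 1"

```text
clock: 3.35
eef_pos: [0.5015, 0.1112, 0.2007]
tcp_rot: [-2.993, -0.949, -0.011]
contact_force: [-0.0, -0.1, -0.6]
width: 0.0851
```

Run:
```python
from h import *
import pickle
C,im=snap("wrist","pics/w3.png"); pickle.dump(C,open("w3.pkl","wb"))
s=robot.get_state(); print(s['joints'],s['eef_pos'],Rn.from_rotvec(s['tcp_rot']).as_matrix().round(3))
im=cv2.imread("pics/w3.png"); im=cv2.convertScaleAbs(im,alpha=1.6);cv2.imwrite("pics/t.png",im)
crop("pics/t.png","pics/w3b.png",0,0,512,384,1.5)
```

```text
[0.09975684 0.37088871 1.6614772  0.00300208 1.10244006 1.05549731] [0.50168786 0.11101394 0.20077349] [[ 0.817  0.576  0.006]
 [ 0.576 -0.818  0.003]
 [ 0.007  0.001 -1.   ]]
```

View pics/w3b.png

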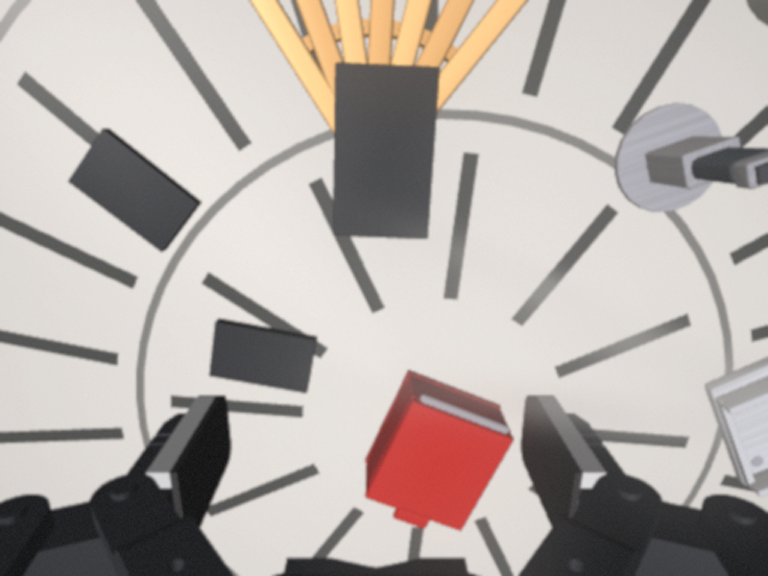

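Run:
```python
from h import *
crop("pics/t.png","pics/w3c.png",205,25,315,170,5)
```

```text
(no output)
```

View pics/w3c.png

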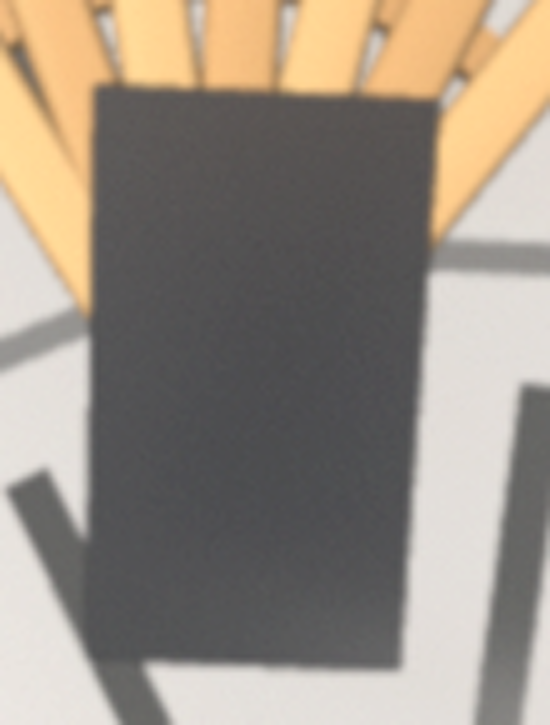

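Run:
```python
from h import *
import pickle
C=pickle.load(open("w3.pkl","rb"))
TL,TR,BR,BL=[onz(C,(205+u/5-.4,25+v/5-.4),0.027) for u,v in [(95,86),(437,98),(400,668),(85,658)]]
print([np.linalg.norm(a-b).round(4) for a,b in((TL,TR),(TR,BR),(BR,BL),(BL,TL))])
c=(TL+TR+BL+BR)/4; d=(TL+TR-BL-BR)/2; w=(TR+BR-TL-BL)/2
print(c,np.arctan2(d[1],d[0]),np.arctan2(w[1],w[0])+np.pi/2, "near",(BL+BR)/2)
from scipy.optimize import least_squares
U=np.array([(205+u/5-.4,25+v/5-.4) for u,v in [(95,86),(437,98),(400,668),(85,658)]])
M=np.array([(50,30,27),(50,-30,27),(-50,-30,27),(-50,30,27)])/1e3
def T(p):
    c,s=np.cos(p[2]),np.sin(p[2]); return M@np.array([[c,s,0],[-s,c,0],[0,0,1]])+[p[0],p[1],0]
r=least_squares(lambda p:(proj(C,T(p))-U).ravel(),[.56,.15,.58]); print(r.x,r.fun.round(1))
# trivet slat edges emerging -> guess of trivet pose
for n,uv in dict(leftslat=(90,315),rightslat=(432,243)).items(): 
    p=onz(C,(205+uv[0]/5,25+uv[1]/5),0.015); q=p[:2]-r.x[:2]; c,s=np.cos(r.x[2]),np.sin(r.x[2]); print(n,q@[c,s],q@[-s,c])
```

```text
[np.float64(0.0586), np.float64(0.0989), np.float64(0.0596), np.float64(0.0989)]
[0.56032883 0.14465767 0.027     ] 0.575570706922018 0.5815500243072742 near [0.51886174 0.11775149 0.027     ]
[0.56023179 0.14457556 0.57727407] [-0.9 -0.8  0.8 -0.4  0.3  0.9 -0.1  0.6]
leftslat 0.011868127371005364 0.030196774702783185
rightslat 0.026618095410529476 -0.031958628433171724
```

Emit:
move_arm --pt "0 0.14 0 0 0 0 1" --pt "0 0.14 0 0 0 0 1" --pt "0 0.14 0 0 0 0 1" --pt "0 0.14 0 0 0 0 1" --pt "0 0.14 0 0 0 0 1" --pt "0 0 0 0 0 0 1" --pt "0 0 0 0 0 0 1" --grip_force 100

```text
clock: 4.1
eef_pos: [0.5028, 0.114, 0.2001]
tcp_rot: [-2.716, -0.863, -0.774]
contact_force: [0.1, -0.2, 0.1]
width: 0.0852
```

```bash
cat > st.py <<'E'
from h import *
import sys
s=robot.get_state(); R=Rn.from_rotvec(s['tcp_rot']).as_matrix(); p=np.array(s['eef_pos'])
print(s['clock'],"j",np.round(s['joints'],3),"p",p.round(4),"F",np.round(s['contact_force'],1)); print(R.round(4).tolist())
def tgt(P,Rt):
    dp=R.T@(np.array(P)-p)*1e3; w=Rn.from_matrix(R.T@Rt).as_rotvec()
    print("dp mm",dp.round(1),"w",w.round(4)); return dp,w
def pick(al,hd):
    h=np.array([np.cos(hd),np.sin(hd),0]); Z=np.array([0,0,1.])
    z=np.sin(al)*h-np.cos(al)*Z; x=np.cos(al)*h+np.sin(al)*Z; return np.c_[x,np.cross(z,x),z]
E
python3 - <<'E'
from st import *
Rt=pick(.70,.577); T=np.array([.5502,.1380,.0057])
tgt(T-.1*Rt[:,2],Rt)
E
```

```text
4.1 j [-0.151  0.264  2.059  0.81   0.559  0.16 ] p [0.5028 0.114  0.2001] F [ 0.1 -0.2  0.1]
[[0.6946, 0.582, 0.4228], [0.4839, -0.8129, 0.3241], [0.5323, -0.0205, -0.8463]]
dp mm [-72.7   7.7  93.4] w [-0.0428  0.139   0.0237]
```

```bash
cat > fk.py <<'E'
import numpy as np
from scipy.spatial.transform import Rotation as Rn
from scipy.optimize import least_squares
D=[([-1.23750141,.494161121,1.346157,-7e-6,1.30249587,-.0954673528],[.25973782,-.56806335,.23070521],[-3.06849128,-.668096304,.00023855]),
([-0.4124369,0.45171507,1.53021786,0.00450632,1.16429662,1.63932182],[ 0.54133943,-0.17028312,0.19654621],None),
([0.09975684,0.37088871,1.6614772,0.00300208,1.10244006,1.05549731],[ 0.50168786,0.11101394,0.20077349],None)]
import json,os
if os.path.exists("fkd.json"):
    D+= [tuple(d) for d in json.load(open("fkd.json"))]
def fk(j,p):
    h,a,b,d,L,y0,y5=p
    R1=Rn.from_euler('z',j[0]); R2=R1*Rn.from_euler('y',j[1]); R3=R2*Rn.from_euler('y',j[2]); R4=R3*Rn.from_euler('z',j[3]); R5=R4*Rn.from_euler('y',j[4]); R6=R5*Rn.from_euler('z',j[5]+np.pi/2)
    P=R1.apply([0,y0,h])+R2.apply([0,0,a])+R3.apply([b,0,d])+R4.apply([0,y5,0])+R5.apply([0,0,L]); return P,R6
E
python3 - <<'E'
import json
from st import *
json.dump([(list(map(float,s['joints'])),list(map(float,s['eef_pos'])),list(map(float,s['tcp_rot'])))],open("fkd.json","w"))
from fk import *
for j,p,rv in D:
    if rv is not None: print((fk(j,np.zeros(7))[1].inv()*Rn.from_rotvec(rv)).as_rotvec().round(3))
f=lambda q:np.r_[np.concatenate([fk(j,q)[0]-p for j,p,_ in D]), 1e-4*(q-[.2,.45,0,.45,.3,.03,.03])]
r=least_squares(f,[.2,.45,0,.45,.3,.03,.03]); print(r.x.round(4),(r.fun*1e3).round(2))
E
```

```text
4.1 j [-0.151  0.264  2.059  0.81   0.559  0.16 ] p [0.5028 0.114  0.2001] F [ 0.1 -0.2  0.1]
[[0.6946, 0.582, 0.4228], [0.4839, -0.8129, 0.3241], [0.5323, -0.0205, -0.8463]]
[ 0. -0. -0.]
[0. 0. 0.]
[ 0.2566  0.5968  0.1179  0.3844  0.3353  0.0596 -0.    ] [ 0.    0.    0.   -0.   -0.    0.    0.   -0.    0.    0.   -0.   -0.
  0.01  0.01  0.01 -0.01  0.    0.   -0.  ]
```

```bash
cat > ik.py <<'E'
from fk import *
Q=np.array([.2566,.5968,.1179,.3844,.3353,.0596,0])
f=lambda q:np.r_[np.concatenate([fk(j,q)[0]-p for j,p,_ in D]), 1e-5*(q-[.2,.45,0,.45,.3,.03,.03])]
Q=least_squares(f,Q).x
lo=np.array([-2.91,-.82,.22,-1.22,.12,-3.08]); hi=np.array([2.91,2.16,2.67,4.37,2.79,3.08])
def ik(P,R,j0):
    def g(j):
        p,r=fk(j,Q); return np.r_[(p-P)*5,(r.inv()*Rn.from_matrix(R)).as_rotvec()]
    s=least_squares(g,np.clip(j0,lo+1e-3,hi-1e-3),bounds=(lo,hi)); return s.x,np.abs(s.fun).max()
def pick(al,hd,flip=False):
    h=np.array([np.cos(hd),np.sin(hd),0]); Z=np.array([0,0,1.])
    z=np.sin(al)*h-np.cos(al)*Z; x=np.cos(al)*h+np.sin(al)*Z
    if flip: x=-x
    return np.c_[x,np.cross(z,x),z]
def multi(P,R,n=40,seed=0):
    rng=np.random.default_rng(seed); out=[]
    for i in range(n):
        x,e=ik(P,R,rng.uniform(lo,hi))
        if e<1e-3 and not any(np.abs(x-o).max()<.02 for o in out): out.append(x)
    return out
E
python3 - <<'E'
from ik import *
print(Q)
c=np.array([.5603,.1446,.021]); hs=np.array([np.cos(.577),np.sin(.577),0])
rc=np.array([.5941,-.2167,0]); rx=np.array([np.cos(.477),-np.sin(.477),0])
for al in np.radians([15,20,25,30,35,40,45,50]):
    R=pick(al,.577); P=c-.025*hs+.02*R[:,2]
    s1=multi(P,R)
    R=pick(np.pi/2-al,-.477,True)
    res=[]
    for X in (-.025,.034):
        P=rc+rx*X+[0,0,.087]+.02*R[:,2]; res.append(multi(P,R))
    print(np.degrees(al).round(),"pick",[a.round(2).tolist() for a in s1]); 
    for q in res: print("   fin",[a.round(2).tolist() for a in q])
E
```

```text
[ 2.56600214e-01  5.96799952e-01  1.17900073e-01  3.84400051e-01
  3.35300087e-01  5.95999750e-02 -1.20764069e-08]
15.0 pick [[0.06, 0.69, 1.92, 0.41, 0.33, 0.68]]
   fin [[-0.41, 1.18, 2.33, 3.21, 1.68, 1.6]]
   fin [[-0.42, 1.09, 2.19, 3.2, 1.44, 1.58]]
20.0 pick [[0.03, 0.7, 1.98, 0.84, 0.24, 0.23]]
   fin [[-0.41, 1.09, 2.33, 3.2, 1.5, 1.59]]
   fin [[-0.42, 1.01, 2.18, 3.2, 1.27, 1.57]]
25.0 pick [[-0.0, 0.72, 2.04, 1.5, 0.23, -0.47]]
   fin [[-0.41, 1.0, 2.31, 3.2, 1.3, 1.58]]
   fin [[-0.42, 0.94, 2.16, 3.2, 1.09, 1.57]]
30.0 pick [[-0.04, 0.74, 2.1, 2.0, 0.32, -1.0]]
   fin [[-0.41, 0.91, 2.28, 3.2, 1.1, 1.57]]
   fin [[-0.42, 0.87, 2.13, 3.2, 0.91, 1.56]]
35.0 pick [[-0.07, 0.78, 2.15, 2.25, 0.46, -1.29]]
   fin [[-0.42, 0.83, 2.25, 3.2, 0.89, 1.57]]
   fin [[-0.43, 0.81, 2.1, 3.2, 0.72, 1.55]]
40.0 pick [[-0.11, 0.84, 2.2, 2.37, 0.62, -1.46]]
   fin [[-0.42, 0.76, 2.2, 3.21, 0.69, 1.55]]
   fin [[-0.43, 0.75, 2.05, 3.21, 0.54, 1.54]]
45.0 pick [[-0.14, 0.9, 2.25, 2.42, 0.79, -1.58]]
   fin [[-0.42, 0.7, 2.15, 3.22, 0.49, 1.54]]
   fin [[-0.43, 0.71, 2.0, 3.24, 0.36, 1.52]]
50.0 pick [[-0.18, 0.98, 2.28, 2.44, 0.96, -1.67]]
   fin [[-0.43, 0.66, 2.09, 3.25, 0.31, 1.51]]
   fin [[-0.43, 0.68, 1.95, 3.3, 0.18, 1.45]]
```

Run:
```python
from st import *
import ik
Rt=ik.pick(.61,.577); c=np.array([.5603,.1446,.021]); hs=np.array([np.cos(.577),np.sin(.577),0])
T=c-.025*hs+.02*Rt[:,2]; print("T",T.round(4)); pre=T-.09*Rt[:,2]; print("pre",pre)
tgt(pre,Rt)
j=np.array(s['joints']); 
from scipy.spatial.transform import Slerp
sl=Slerp([0,1],Rn.from_matrix([R,Rt]))
for k in np.linspace(0,1,6):
    j,e=ik.ik(p+(pre-p)*k,sl(k).as_matrix(),j); print(j.round(2),e.round(5))
for k in np.linspace(0,1,5):
    j,e=ik.ik(pre+(T-pre)*k,Rt,j); print(j.round(2),e.round(5))
```

```text
4.1 j [-0.151  0.264  2.059  0.81   0.559  0.16 ] p [0.5028 0.114  0.2001] F [ 0.1 -0.2  0.1]
[[0.6946, 0.582, 0.4228], [0.4839, -0.8129, 0.3241], [0.5323, -0.0205, -0.8463]]
T [0.5489 0.1372 0.0046]
pre [0.50573889 0.10908677 0.07837536]
dp mm [-65.1   8.2 102.7] w [-0.0416  0.049   0.0256]
[-0.15  0.26  2.06  0.81  0.56  0.16] 0.0
[-0.15  0.32  2.1   0.95  0.49  0.  ] 0.0
[-0.16  0.37  2.14  1.14  0.44 -0.2 ] 0.0
[-0.16  0.44  2.17  1.38  0.4  -0.45] 0.0
[-0.16  0.51  2.2   1.65  0.4  -0.74] 0.0
[-0.16  0.58  2.23  1.92  0.42 -1.02] 0.0
[-0.16  0.58  2.23  1.92  0.42 -1.02] 0.0
[-0.14  0.64  2.22  2.02  0.43 -1.11] 0.0
[-0.11  0.69  2.2   2.11  0.44 -1.18] 0.0
[-0.09  0.74  2.18  2.19  0.45 -1.24] 0.0
[-0.07  0.78  2.15  2.25  0.46 -1.29] 0.0
```

Smooth path. Go to pre-grasp in small steps.

Emit:
move_arm --pt "-0.007 0.008 0.004 -11 1.4 17 1" --pt "-0.007 0.008 0.004 -11 1.4 17 1" --pt "-0.007 0.008 0.004 -11 1.4 17 1" --pt "-0.007 0.008 0.004 -11 1.4 17 1" --pt "-0.007 0.008 0.004 -11 1.4 17 1" --pt "-0.007 0.008 0.004 -11 1.4 17 1" --pt "0 0 0 0 0 0 1"

```text
clock: 4.8
eef_pos: [0.5158, 0.1093, 0.0824]
tcp_rot: [-2.725, -0.813, -0.861]
contact_force: [-0.2, 0.2, -0.1]
width: 0.0855
```

Run:
```python
from st import *
import ik
Rt=ik.pick(.61,.577); T=np.array([.5489,.1372,.0046])
tgt(T-.09*Rt[:,2],Rt);tgt(T,Rt)
C,im=snap("wrist","pics/w4.png"); im=cv2.imread("pics/w4.png"); cv2.imwrite("pics/w4b.png",cv2.resize(cv2.convertScaleAbs(im,alpha=1.5),None,fx=1.5,fy=1.5))
hs=np.array([np.cos(.577),np.sin(.577),0]);ys=np.array([-hs[1],hs[0],0]);c=np.array([.5603,.1446,.027])
print(proj(C,np.array([c+a*.05*hs+b*.03*ys for a,b in((1,1),(1,-1),(-1,-1),(-1,1))]))*1.5)
```

```text
4.8 j [-0.156  0.573  2.207  1.848  0.411 -0.939] p [0.5158 0.1093 0.0824] F [-0.2  0.2 -0.1]
[[0.6846, 0.5473, 0.4815], [0.4492, -0.8369, 0.3128], [0.5741, 0.0022, -0.8188]]
dp mm [-9.4 -5.4 -1.7] w [ 0.0005 -0.0016  0.003 ]
dp mm [-9.5 -5.4 88.3] w [ 0.0005 -0.0016  0.003 ]
[[298.39319329 184.39721976]
 [423.00697322 184.73692282]
 [429.00496415 394.88078074]
 [287.74159792 394.61417471]]
```

View pics/w4b.png

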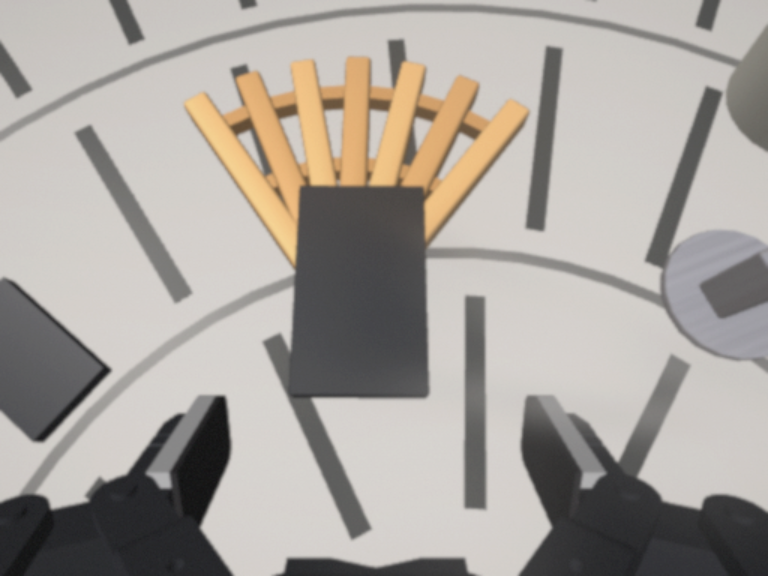

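Emit:
move_arm --pt "0 0 0 -9.5 -5.4 0 1" --pt "0 0 0 0 0 18 1" --pt "0 0 0 0 0 18 1" --pt "0 0 0 0 0 18 1" --pt "0 0 0 0 0 12 1" --pt "0 0 0 0 0 0 1"

```text
clock: 5.45
eef_pos: [0.5437, 0.137, 0.0296]
tcp_rot: [-2.708, -0.814, -0.869]
contact_force: [0.3, 0.5, 1.1]
width: 0.0856
```

Run:
```python
from st import *
import ik
Rt=ik.pick(.61,.577); T=np.array([.5489,.1372,.0046])
tgt(T,Rt)
```

```text
5.45 j [-0.086  0.724  2.163  2.138  0.451 -1.186] p [0.5437 0.137  0.0296] F [0.3 0.5 1.1]
[[0.6789, 0.5531, 0.4829], [0.4456, -0.8331, 0.3277], [0.5836, -0.0073, -0.812]]
dp mm [-10.9   2.9  22.9] w [-0.0112 -0.0131  0.0032]
```

Emit:
move_arm --pt "-0.011 -0.013 0.003 -11 3 0 1" --pt "0 0 0 0 0 0 1"

```text
clock: 5.65
eef_pos: [0.5382, 0.1305, 0.0248]
tcp_rot: [-2.723, -0.81, -0.86]
contact_force: [-0.5, 0.5, -0.3]
width: 0.0857
```

Run:
```python
from st import *
import ik
Rt=ik.pick(.61,.577); T=np.array([.5489,.1372,.0046])
tgt(T,Rt)
```

```text
5.65 j [-0.093  0.732  2.176  2.174  0.451 -1.23 ] p [0.5382 0.1305 0.0248] F [-0.5  0.5 -0.3]
[[0.6856, 0.5471, 0.4802], [0.4471, -0.837, 0.3154], [0.5745, -0.0015, -0.8185]]
dp mm [-1.3  0.3 23.8] w [-0.0024 -0.002   0.0007]
```

Emit:
move_arm --pt "0 0 0 -0.5 0 9 1" --pt "0 0 0 -0.5 0 8 1" --pt "0 0 0 0 0 6 1" --pt "0 0 0 0 0 0 1"

```text
clock: 6.05
eef_pos: [0.5506, 0.1386, 0.0061]
tcp_rot: [-2.72, -0.81, -0.864]
contact_force: [-0.2, -0.5, -0.9]
width: 0.0854
```

Run:
```python
from st import *
import ik
Rt=ik.pick(.61,.577); T=np.array([.5489,.1372,.0046])
tgt(T,Rt)
C,im=snap("wrist","pics/w5.png"); im=cv2.imread("pics/w5.png"); cv2.imwrite("pics/w5b.png",cv2.resize(cv2.convertScaleAbs(im,alpha=1.5),None,fx=1.5,fy=1.5))
```

```text
6.05 j [-0.071  0.781  2.149  2.238  0.464 -1.277] p [0.5506 0.1386 0.0061] F [-0.2 -0.5 -0.9]
[[0.6837, 0.5476, 0.4823], [0.4459, -0.8367, 0.3178], [0.5776, -0.0022, -0.8163]]
dp mm [-2.7  0.2 -0.1] w [-0.0033 -0.0058  0.0008]
```

View pics/w5b.png

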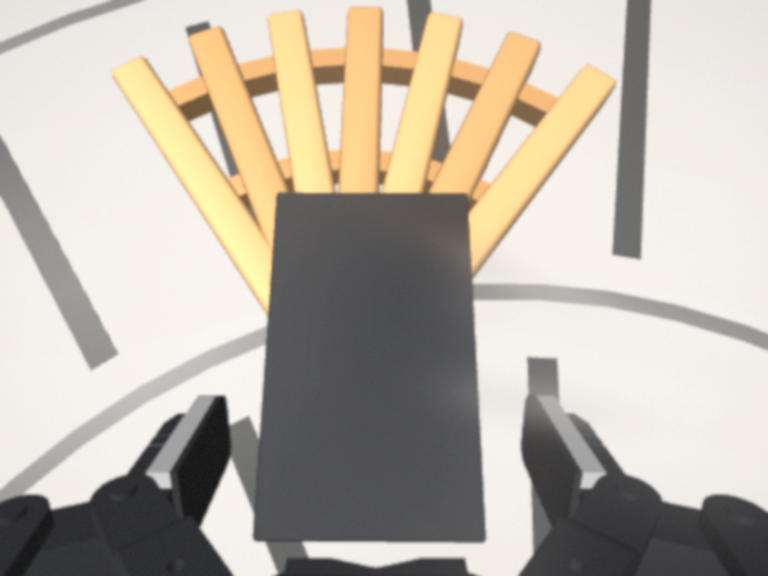

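Emit:
move_arm --pt "0 0 0 -2 0 0 1" --pt "0 0 0 0 0 0 -1" --pt "0 0 0 0 0 0 -1" --pt "0 0 0 0 0 0 -1" --pt "0 0 0 0 0 0 -1" --pt "0 0 0 0 0 0 -1" --pt "0 0 0 0 0 0 -1" --grip_force 80

```text
clock: 6.8
eef_pos: [0.548, 0.1375, 0.0056]
tcp_rot: [-2.72, -0.809, -0.863]
contact_force: [0.0, 0.2, -1.8]
width: 0.0587
```

Run:
```python
from st import *
import ik
Rt=ik.pick(.61,.577); T=np.array([.5489,.1372,.0046])
tgt(T,Rt); print(s['width'],s['wrist_torque'])
C,im=snap("wrist","pics/w6.png"); im=cv2.imread("pics/w6.png"); cv2.imwrite("pics/w6b.png",cv2.resize(cv2.convertScaleAbs(im,alpha=1.5),None,fx=1.5,fy=1.5))
```

```text
6.8 j [-0.075  0.783  2.155  2.245  0.469 -1.288] p [0.548  0.1375 0.0056] F [ 0.   0.2 -1.8]
[[0.6843, 0.5475, 0.4816], [0.4457, -0.8368, 0.318], [0.5771, -0.003, -0.8166]]
dp mm [-0.1  0.7  1.2] w [-0.0038 -0.0052  0.0002]
0.0587128204927498 [-0.1660258   0.32904571 -0.02189329]
```

View pics/w6b.png

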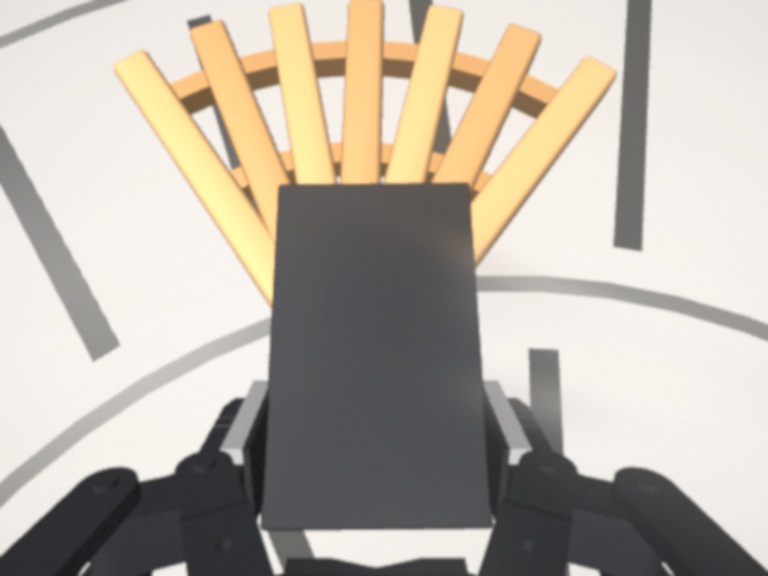

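Run:
```python
from st import *
Rs=np.c_[[np.cos(.577),np.sin(.577),0],[-np.sin(.577),np.cos(.577),0],[0,0,1.]]
np.savez("grasp.npz",Rts=R.T@Rs,pts=R.T@(np.array([.5603,.1446,.021])-p)); print((R.T@(np.array([.5603,.1446,.021])-p)).round(4))
```

```text
6.85 j [-0.075  0.783  2.155  2.245  0.469 -1.288] p [0.548  0.1375 0.0056] F [-0.5 -0.3 -1.2]
[[0.6843, 0.5476, 0.4816], [0.4457, -0.8368, 0.3181], [0.5771, -0.003, -0.8167]]
[ 0.0205  0.0008 -0.0044]
```

Emit:
move_arm --pt "0 0 0 4 0 -6 -1" --pt "0 0 0 6 0 -9 -1" --pt "0 0 0 9 0 -12 -1" --pt "0 0 0 12 0 -16 -1" --pt "0 0 0 12 0 -16 -1" --pt "0 0 0 12 0 -16 -1" --pt "0 0 0 12 0 -16 -1" --pt "0 0 0 12 0 -16 -1" --pt "0 0 0 0 0 0 -1" --grip_force 90

```text
clock: 7.75
eef_pos: [0.5492, 0.1375, 0.1413]
tcp_rot: [-2.725, -0.808, -0.855]
contact_force: [0.6, 0.8, -2.3]
width: 0.0582
```

Run:
```python
from st import *
print(s['width'],s['wrist_torque'])
C,im=snap("wrist","pics/w7.png"); im=cv2.imread("pics/w7.png"); cv2.imwrite("pics/w7b.png",cv2.resize(cv2.convertScaleAbs(im,alpha=1.5),None,fx=1.5,fy=1.5))
```

```text
7.75 j [-0.071  0.441  2.071  1.249  0.375 -0.21 ] p [0.5492 0.1375 0.1413] F [ 0.6  0.8 -2.3]
[[0.6883, 0.5457, 0.478], [0.4462, -0.838, 0.3141], [0.5719, -0.0029, -0.8203]]
0.05823938727444123 [-0.2675572   0.36216008 -0.00423551]
```

View pics/w7b.png

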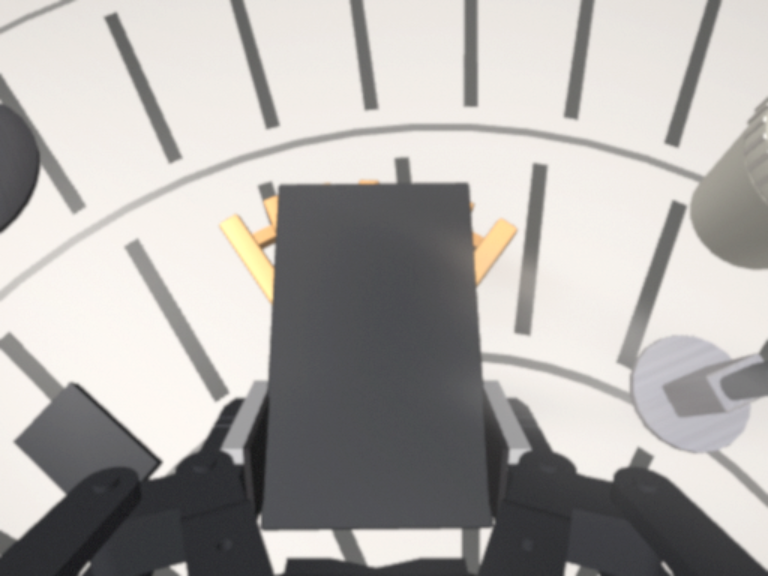

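```bash
cat > plan.py <<'E'
from st import *
import ik
G=np.load("grasp.npz"); Rts,pts=G['Rts'],G['pts']
RK=np.array([.5941,-.2167,0]); YW=-.477
rx=np.array([np.cos(YW),np.sin(YW),0]); ry=np.array([-rx[1],rx[0],0]); Z=np.array([0,0,1.])
def goal(x,y,zc):
    Rs=np.c_[-Z,np.cross(-rx,-Z),-rx]; Rt=Rs@Rts.T; ps=RK+x*rx+y*ry+[0,0,zc]; return ps-Rt@pts,Rt
def slate(P,R):
    ps=P+R@pts; Rs=R@Rts
    return ps,Rs,np.array([ps+Rs@np.array([a*.05,b*.03,c*.006]) for a in(1,-1) for b in(1,-1) for c in(1,-1)])
def report():
    ps,Rs,cor=slate(p,R); q=ps-RK
    print("slate rack xyz mm",np.round([q@rx*1e3,q@ry*1e3,q[2]*1e3],1),"tilt x",np.arccos(abs(Rs[2,0])).round(4),"z",np.arccos(min(1,abs(Rs[:,2]@rx))).round(4))
E
python3 - <<'E'
from plan import *
report()
P,Rt=goal(-.022,0,.062+.12)
sols=ik.multi(P,Rt); print([a.round(2) for a in sols])
j0=np.array(s['joints']); j1=[a for a in sols if a[3]>2.5][0]
print("rot total",Rn.from_matrix(R.T@Rt).magnitude())
N=24
prev=(p,R)
for k in range(1,N+1):
    j=j0+(j1-j0)*k/N; Pk,Rk=ik.fk(j,ik.Q); Rk=Rk.as_matrix(); ps,Rs,cor=slate(Pk,Rk)
    w=Rn.from_matrix(prev[1].T@Rk).as_rotvec(); d=prev[1].T@(Pk-prev[0])*1e3
    cam=Pk+Rk@[.08,0,-.143]
    print(k,j.round(2),"w",w.round(3),"d",d.round(0),"zmin",cor[:,2].min().round(3),"ps",ps.round(2),"tcp",Pk.round(2),"cam",cam.round(2))
    prev=(Pk,Rk)
E
```

```text
7.8 j [-0.071  0.443  2.072  1.255  0.374 -0.217] p [0.5489 0.1376 0.1402] F [ 0.1  0.2 -2.8]
[[0.6884, 0.546, 0.4774], [0.4464, -0.8378, 0.3144], [0.5716, -0.0033, -0.8205]]
slate rack xyz mm [-195.1  306.   155.6] tilt x 1.5641 z 1.5672
[array([-0.42,  0.48,  2.18,  3.26,  0.48,  1.5 ])]
rot total 2.4132262636706225
1 [-0.09  0.44  2.08  1.34  0.38 -0.15] w [-0.007  0.027  0.163] d [ 5.  7. -1.] zmin 0.15 ps [0.57 0.14 0.16] tcp [0.56 0.13 0.14] cam [0.54 0.11 0.31]
2 [-0.1   0.45  2.08  1.42  0.38 -0.07] w [-0.006  0.028  0.163] d [ 6.  7. -1.] zmin 0.151 ps [0.58 0.13 0.16] tcp [0.56 0.13 0.15] cam [0.55 0.09 0.31]
3 [-0.11  0.45  2.09  1.51  0.39 -0.  ] w [-0.004  0.029  0.163] d [ 7.  7. -2.] zmin 0.152 ps [0.58 0.12 0.17] tcp [0.57 0.12 0.15] cam [0.56 0.07 0.31]
4 [-0.13  0.45  2.09  1.59  0.39  0.07] w [-0.003  0.031  0.162] d [ 9.  7. -2.] zmin 0.154 ps [0.59 0.11 0.17] tcp [0.58 0.11 0.16] cam [0.56 0.06 0.31]
5 [-0.14  0.45  2.09  1.67  0.4   0.14] w [-0.001  0.032  0.162] d [10.  7. -2.] zmin 0.154 ps [0.6  0.1  0.17] tcp [0.58 0.11 0.16] cam [0.56 0.04 0.31]
6 [-0.16  0
[... 2323 characters left out ...]
 tcp [ 0.62 -0.14  0.2 ] cam [ 0.46 -0.13  0.22]
21 [-0.37  0.48  2.16  3.01  0.46  1.29] w [0.045 0.018 0.155] d [ 11. -18.  -1.] zmin 0.13 ps [ 0.6  -0.16  0.19] tcp [ 0.62 -0.16  0.2 ] cam [ 0.45 -0.14  0.22]
22 [-0.39  0.48  2.17  3.09  0.47  1.36] w [0.047 0.014 0.155] d [  9. -19.  -1.] zmin 0.131 ps [ 0.59 -0.17  0.19] tcp [ 0.61 -0.18  0.2 ] cam [ 0.45 -0.14  0.22]
23 [-0.4   0.48  2.17  3.17  0.47  1.43] w [0.048 0.011 0.154] d [  7. -21.  -1.] zmin 0.131 ps [ 0.58 -0.19  0.18] tcp [ 0.6 -0.2  0.2] cam [ 0.45 -0.14  0.22]
24 [-0.42  0.48  2.18  3.26  0.48  1.5 ] w [0.05  0.007 0.154] d [  5. -21.  -0.] zmin 0.132 ps [ 0.57 -0.21  0.18] tcp [ 0.59 -0.21  0.2 ] cam [ 0.44 -0.14  0.21]
```

Emit:
move_arm --pt "-0.006 0.023 0.139 4 6 -1 -1" --pt "-0.005 0.024 0.139 5 6 -1 -1" --pt "-0.004 0.025 0.139 6 6 -2 -1" --pt "-0.003 0.026 0.139 7 6 -2 -1" --pt "-0.002 0.027 0.139 8 6 -2 -1" --pt "-0.001 0.028 0.139 9 5 -2 -1" --pt "0.001 0.029 0.138 10 5 -2 -1" --pt "0.003 0.03 0.138 11 4 -2 -1" --pt "0.005 0.03 0.138 12 3 -2 -1" --pt "0.007 0.03 0.137 13 2 -2 -1" --pt "0.01 0.03 0.137 13 1 -2 -1" --pt "0.012 0.03 0.136 14 0 -2 -1"

```text
clock: 9.0
eef_pos: [0.612, 0.0326, 0.1712]
tcp_rot: [-1.962, 1.407, -0.704]
contact_force: [0.3, -0.4, -2.0]
width: 0.0583
```

```bash
cat > nxt.py <<'E'
from plan import *
import sys
x,y,zc,N=float(sys.argv[1]),float(sys.argv[2]),float(sys.argv[3]),int(sys.argv[4])
report(); print(s['width'])
P,Rt=goal(x,y,zc); tgt(P,Rt)
j0=np.array(s['joints']); j1,e=ik.ik(P,Rt,np.array([-.42,.5,2.18,3.2,.5,1.5])); print(j1.round(2),e)
prev=(p,R)
for k in range(1,N+1):
    j=j0+(j1-j0)*k/N; Pk,Rk=ik.fk(j,ik.Q); Rk=Rk.as_matrix(); ps,Rs,cor=slate(Pk,Rk)
    w=Rn.from_matrix(prev[1].T@Rk).as_rotvec(); d=prev[1].T@(Pk-prev[0])*1e3
    print(k,np.r_[w.round(3),d.round(1)].tolist(),"zmin",cor[:,2].min().round(3),"tcp",Pk.round(3)); prev=(Pk,Rk)
E
python3 nxt.py -.022 0 .182 14
```

```text
9.0 j [-0.231  0.477  2.138  2.19   0.423  0.492] p [0.612  0.0326 0.1712] F [ 0.3 -0.4 -2. ]
[[0.2913, -0.6259, 0.7235], [-0.9543, -0.2434, 0.1736], [0.0675, -0.7409, -0.6682]]
slate rack xyz mm [-87.1 212.5 174.9] tilt x 1.232 z 1.5145
0.05834150162813982
dp mm [230.3  56.6 -77. ] w [0.5515 0.4072 2.0517]
[-0.42  0.48  2.18  3.26  0.48  1.5 ] 4.415828813719713e-12
1 [0.016, 0.034, 0.151, 15.8, -2.2, -1.7] zmin 0.131 tcp [0.617 0.018 0.175]
2 [0.019, 0.034, 0.151, 16.0, -3.8, -1.7] zmin 0.13 tcp [0.621 0.002 0.179]
3 [0.022, 0.033, 0.151, 16.0, -5.5, -1.6] zmin 0.128 tcp [ 0.624 -0.014  0.182]
4 [0.025, 0.031, 0.15, 15.7, -7.2, -1.5] zmin 0.127 tcp [ 0.626 -0.031  0.185]
5 [0.028, 0.03, 0.15, 15.3, -8.9, -1.4] zmin 0.126 tcp [ 0.627 -0.049  0.188]
6 [0.031, 0.028, 0.15, 14.6, -10.6, -1.3] zmin 0.125 tcp [ 0.627 -0.067  0.19 ]
7 [0.033, 0.026, 0.149, 13.8, -12.2, -1.2] zmin 0.125 tcp [ 0.626 -0.085  0.192]
8 [0.036, 0.023, 0.149, 12.7, -13.7, -1.1] zmin 0.125 tcp [ 0.624 -0.103  0.194]
9 [0.038, 0.021, 0.149, 11.5, -15.1, -1.0] zmin 0.125 tcp [ 0.621 -0.122  0.195]
10 [0.04, 0.018, 0.149, 10.1, -16.4, -0.9] zmin 0.126 tcp [ 0.617 -0.141  0.196]
11 [0.042, 0.014, 0.148, 8.6, -17.5, -0.7] zmin 0.127 tcp [ 0.611 -0.16   0.197]
12 [0.044, 0.011, 0.148, 7.0, -18.4, -0.6] zmin 0.128 tcp [ 0.605 -0.178  0.197]
13 [0.045, 0.007, 0.148, 5.2, -19.2, -0.4] zmin 0.13 tcp [ 0.597 -0.196  0.197]
14 [0.046, 0.004, 0.148, 3.3, -19.8, -0.3] zmin 0.132 tcp [ 0.588 -0.214  0.196]
```

Emit:
move_arm --pt "0.015 0.032 0.141 14.7 -4 -4 -1" --pt "0.018 0.032 0.141 15 -6 -4 -1" --pt "0.02 0.031 0.141 15 -7 -4 -1" --pt "0.023 0.029 0.14 14.6 -8 -3 -1" --pt "0.025 0.028 0.14 14.2 -8.5 -1.3 -1" --pt "0.028 0.027 0.14 13.6 -10 -1.2 -1" --pt "0.031 0.025 0.14 13 -11 -1.1 -1" --pt "0.033 0.022 0.14 12 -12.5 -1 -1"

```text
clock: 9.8
eef_pos: [0.6171, -0.1046, 0.1914]
tcp_rot: [-0.666, 2.176, -0.493]
contact_force: [-0.0, -1.1, -2.2]
width: 0.0583
```

```bash
python3 nxt.py -.022 0 .182 8
```

```text
9.8 j [-0.34   0.468  2.159  2.781  0.414  1.038] p [ 0.6171 -0.1046  0.1914] F [-0.  -1.1 -2.2]
[[-0.5492, -0.2977, 0.7808], [-0.6049, 0.7863, -0.1257], [-0.5766, -0.5414, -0.612]]
slate rack xyz mm [-39.2  93.3 181.9] tilt x 0.6 z 0.748
0.05828376722458902
dp mm [ 79.7 -80.3 -11.9] w [0.2659 0.0578 0.938 ]
[-0.42  0.48  2.18  3.26  0.48  1.5 ] 4.415828813719713e-12
1 [0.028, 0.013, 0.119, 7.8, -10.7, -0.1] zmin 0.124 tcp [ 0.616 -0.118  0.193]
2 [0.029, 0.011, 0.118, 7.2, -11.6, -0.1] zmin 0.124 tcp [ 0.614 -0.131  0.194]
3 [0.031, 0.009, 0.118, 6.4, -12.4, -0.0] zmin 0.125 tcp [ 0.611 -0.145  0.195]
4 [0.032, 0.008, 0.118, 5.5, -13.1, 0.1] zmin 0.126 tcp [ 0.608 -0.159  0.196]
5 [0.033, 0.006, 0.117, 4.6, -13.7, 0.1] zmin 0.127 tcp [ 0.604 -0.173  0.196]
6 [0.034, 0.004, 0.117, 3.6, -14.3, 0.2] zmin 0.128 tcp [ 0.6   -0.187  0.196]
7 [0.035, 0.002, 0.117, 2.6, -14.8, 0.3] zmin 0.13 tcp [ 0.594 -0.2    0.196]
8 [0.035, -0.001, 0.116, 1.5, -15.2, 0.3] zmin 0.132 tcp [ 0.588 -0.214  0.196]
```

Emit:
move_arm --pt "0.028 0.013 0.119 7.8 -10.7 0 -1" --pt "0.029 0.011 0.118 7.2 -11.6 0 -1" --pt "0.031 0.009 0.118 6.4 -12.4 0 -1" --pt "0.032 0.008 0.118 5.5 -13.1 0 -1" --pt "0.033 0.006 0.117 4.6 -13.7 0 -1" --pt "0.034 0.004 0.117 3.6 -14.3 0 -1" --pt "0.035 0.002 0.117 2.6 -14.8 0 -1" --pt "0.035 0 0.116 1.5 -15.2 0 -1" --pt "0 0 0 0 0 0 -1"

```text
clock: 10.7
eef_pos: [0.5713, -0.2228, 0.1764]
tcp_rot: [0.588, 2.164, -0.291]
contact_force: [0.3, -0.4, -1.2]
width: 0.0582
```

```bash
python3 nxt.py -.022 0 .182 2
```

```text
10.7 j [-0.421  0.506  2.19   3.334  0.474  1.465] p [ 0.5713 -0.2228  0.1764] F [ 0.3 -0.4 -1.2]
[[-0.5265, 0.5062, 0.683], [0.3082, 0.8624, -0.4016], [-0.7923, -0.001, -0.6101]]
slate rack xyz mm [-33.4 -14.2 162.9] tilt x 0.041 z 0.0653
0.05824739369840529
dp mm [-21.8  15.6  -4.1] w [-0.04   -0.0411 -0.0313]
[-0.42  0.48  2.18  3.26  0.48  1.5 ] 4.415828813719713e-12
1 [-0.02, -0.021, -0.016, -11.0, 7.8, -1.9] zmin 0.122 tcp [ 0.58  -0.219  0.186]
2 [-0.02, -0.02, -0.016, -11.0, 7.7, -1.9] zmin 0.132 tcp [ 0.588 -0.214  0.196]
```

Emit:
move_arm --pt "-0.02 -0.02 -0.016 -11 8 -2 -1" --pt "-0.02 -0.02 -0.016 -11 8 -2 -1" --pt "0 0 0 0 0 0 -1"

```text
clock: 11.0
eef_pos: [0.5882, -0.2123, 0.1946]
tcp_rot: [0.505, 2.146, -0.277]
contact_force: [-0.8, 0.8, -3.3]
width: 0.0581
```

```bash
cat > ov.py <<'E'
from plan import *
def ov(tag):
    ps,Rs,cor=slate(p,R)
    E=[(0,1),(2,3),(4,5),(6,7),(0,2),(1,3),(4,6),(5,7),(0,4),(1,5),(2,6),(3,7)]
    for n,(x0,y0,x1,y1),sc in (("scene",(140,90,260,190),6),("side",(240,170,380,290),5)):
        C,im=snap(n,f"pics/{n}_{tag}.png"); im=cv2.imread(f"pics/{n}_{tag}.png")[y0:y1,x0:x1]; im=cv2.resize(im,None,fx=sc,fy=sc,interpolation=2); raw=im.copy()
        U=((proj(C,cor)-[x0,y0]+.5)*sc).round().astype(int)
        for a,b in E: cv2.line(im,tuple(U[a].tolist()),tuple(U[b].tolist()),(0,0,255),1)
        Pl=np.array([RK+X*rx+Y*ry+[0,0,zz] for X,Y,zz in ((.005,.024,.1),(.005,-.024,.1),(.005,-.024,.016),(.005,.024,.016))])
        V=((proj(C,Pl)-[x0,y0]+.5)*sc).round().astype(int); cv2.polylines(im,[V.reshape(-1,1,2)],True,(0,255,0),1)
        cv2.imwrite(f"pics/{n}_{tag}_ov.png",im)
E
python3 - <<'E'
from ov import *
report(); P,Rt=goal(-.022,0,.182); tgt(P,Rt); ov("a")
E
```

```text
11.0 j [-0.414  0.484  2.175  3.257  0.471  1.489] p [ 0.5882 -0.2123  0.1946] F [-0.8  0.8 -3.3]
[[-0.5231, 0.4518, 0.7227], [0.2533, 0.892, -0.3744], [-0.8138, -0.0128, -0.581]]
slate rack xyz mm [-22.8   1.7 180.5] tilt x 0.0115 z 0.0121
dp mm [-1.6 -2.  -0.3] w [ 0.0031 -0.0048  0.0149]
```

View pics/scene_a_ov.png

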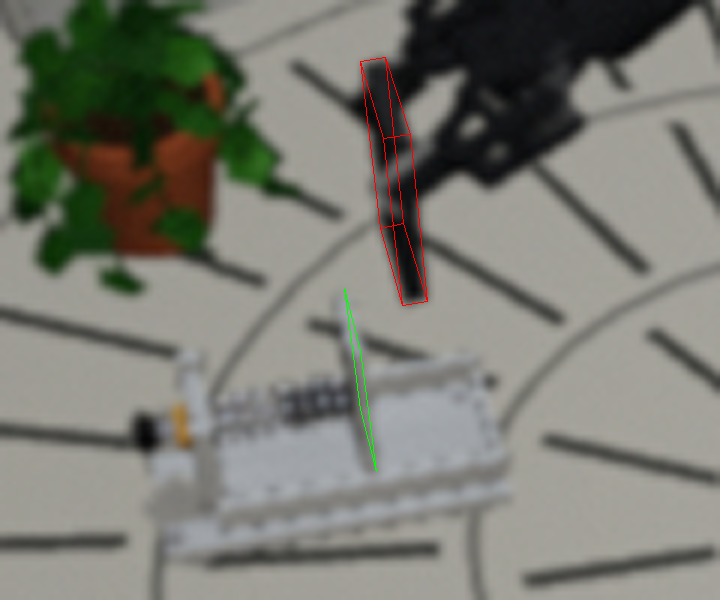

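View pics/side_a_ov.png

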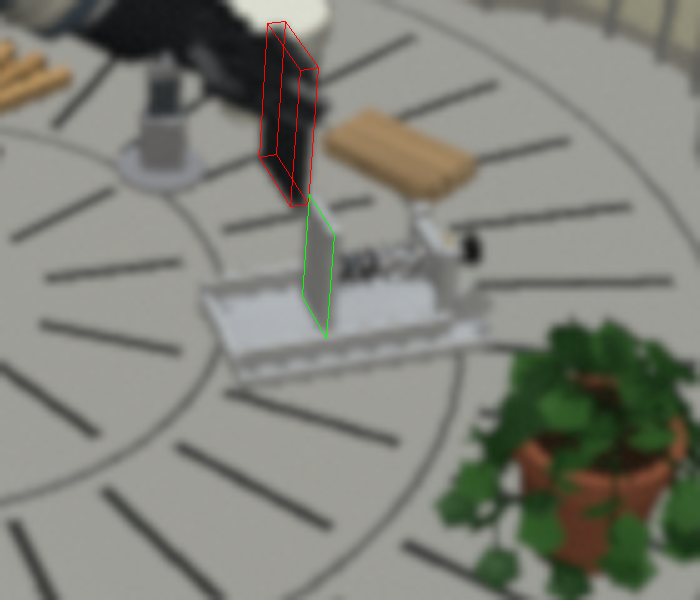

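Emit:
move_arm --pt "0.003 -0.005 0.015 -1.6 -2 0 -1" --pt "0 0 0 11 0 8 -1" --pt "0 0 0 11 0 8 -1" --pt "0 0 0 11 0 8 -1" --pt "0 0 0 11 0 8 -1" --pt "0 0 0 0 0 0 -1"

```text
clock: 11.7
eef_pos: [0.5876, -0.2157, 0.1391]
tcp_rot: [0.526, 2.136, -0.275]
contact_force: [0.1, -0.3, -2.4]
width: 0.0588
```

```bash
python3 nxt.py -.022 0 .072 6
```

```text
11.7 j [-0.417  0.641  2.216  3.23   0.672  1.538] p [ 0.5876 -0.2157  0.1391] F [ 0.1 -0.3 -2.4]
[[-0.5121, 0.4652, 0.722], [0.2674, 0.8852, -0.3806], [-0.8162, -0.0019, -0.5777]]
slate rack xyz mm [-21.7  -1.2 124.9] tilt x 0.0009 z 0.0039
0.05877999850236601
dp mm [43.4  1.4 30.3] w [-0.0028 -0.0008 -0.0027]
[-0.42  0.79  2.24  3.21  0.85  1.56] 6.340918068392652e-11
1 [-0.0, -0.0, -0.001, 7.0, 0.1, 5.6] zmin 0.066 tcp [ 0.588 -0.216  0.13 ]
2 [-0.0, -0.0, -0.001, 7.1, 0.2, 5.4] zmin 0.057 tcp [ 0.588 -0.216  0.121]
3 [-0.0, -0.0, -0.0, 7.2, 0.2, 5.1] zmin 0.048 tcp [ 0.589 -0.216  0.112]
4 [-0.001, -0.0, -0.0, 7.3, 0.3, 4.9] zmin 0.039 tcp [ 0.589 -0.215  0.104]
5 [-0.001, -0.0, -0.0, 7.4, 0.3, 4.7] zmin 0.031 tcp [ 0.588 -0.215  0.095]
6 [-0.001, -0.0, -0.0, 7.5, 0.3, 4.5] zmin 0.022 tcp [ 0.588 -0.214  0.086]
```

Emit:
move_arm --pt "0 0 0 9 0.4 6.2 -1" --pt "0 0 0 9 0.4 6.2 -1" --pt "0 0 0 9 0.4 6.2 -1" --pt "0 0 0 7 0.3 5 -1" --pt "0 0 0 0 0 0 -1"

```text
clock: 12.2
eef_pos: [0.5884, -0.215, 0.0983]
tcp_rot: [0.527, 2.135, -0.276]
contact_force: [0.6, -0.8, -3.1]
width: 0.0584
```

Run:
```python
from ov import *
report(); P,Rt=goal(-.022,0,.062); tgt(P,Rt); ov("b"); print(s['width'],s['wrist_torque'])
```

```text
12.2 j [-0.414  0.76   2.232  3.224  0.807  1.553] p [ 0.5884 -0.215   0.0983] F [ 0.6 -0.8 -3.1]
[[-0.5109, 0.4662, 0.7223], [0.2669, 0.8847, -0.3822], [-0.8172, -0.0025, -0.5764]]
slate rack xyz mm [-21.3  -0.3  84.1] tilt x 0.0009 z 0.005
dp mm [18.5  0.4 12.2] w [-0.0041  0.0009 -0.0028]
0.05839023047389787 [ 0.30955536  0.58369907 -0.02191387]
```

View pics/scene_b_ov.png

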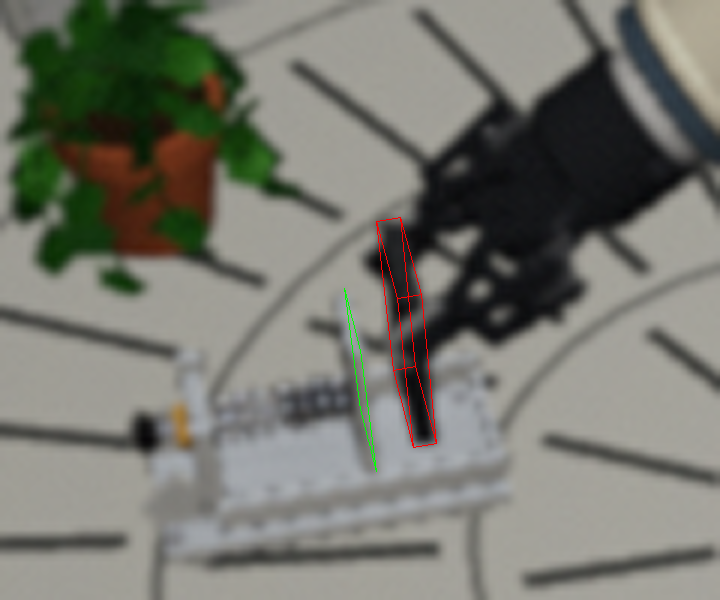

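View pics/side_b_ov.png

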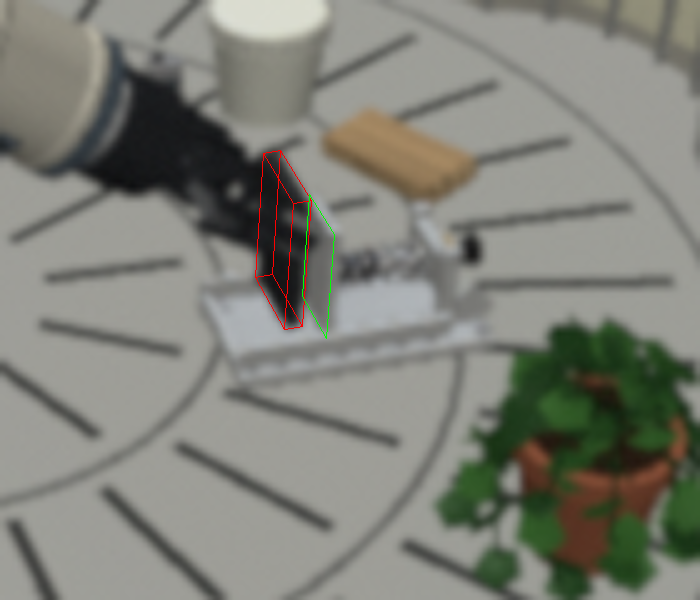

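Emit:
move_arm --pt "0 0 0 5.5 0.1 3.6 -1" --pt "0 0 0 5.5 0.1 3.6 -1" --pt "-0.004 0.001 -0.003 3.5 0.1 2.3 -1" --pt "0 0 0 0 0 0 -1"

```text
clock: 12.7
eef_pos: [0.5886, -0.2148, 0.0822]
tcp_rot: [0.52, 2.134, -0.274]
contact_force: [0.2, -0.2, -3.1]
width: 0.0584
```

Run:
```python
from plan import *
report(); P,Rt=goal(-.022,0,.062); tgt(P,Rt)
```

```text
12.7 j [-0.417  0.808  2.237  3.211  0.863  1.56 ] p [ 0.5886 -0.2148  0.0822] F [ 0.2 -0.2 -3.1]
[[-0.5107, 0.4613, 0.7256], [0.2632, 0.8872, -0.3788], [-0.8185, -0.0025, -0.5745]]
slate rack xyz mm [-21.2  -0.   68. ] tilt x 0.0032 z 0.0033
dp mm [5.4 0.  2.8] w [0.0004 0.0032 0.0004]
```

Emit:
move_arm --pt "0 0.003 0 2.4 0 1.7 -1" --pt "0 0 0 1.6 0 1.1 -1" --pt "0 0 0 0 0 0 -1"

```text
clock: 13.0
eef_pos: [0.5888, -0.215, 0.0773]
tcp_rot: [0.521, 2.136, -0.273]
contact_force: [-1.8, 0.8, 2.9]
width: 0.0583
```

Emit:
move_arm --pt "0 0 0 0.8 0 0.6 -1" --pt "0 0 0 0 0 0 -1"

```text
clock: 13.2
eef_pos: [0.5892, -0.2153, 0.0775]
tcp_rot: [0.521, 2.133, -0.274]
contact_force: [-0.5, -0.2, -3.3]
width: 0.0583
```

Run:
```python
from plan import *
report(); P,Rt=goal(-.022,0,.062); tgt(P,Rt)
```

```text
13.2 j [-0.417  0.822  2.236  3.21   0.876  1.561] p [ 0.5892 -0.2153  0.0775] F [-0.5 -0.2 -3.3]
[[-0.5099, 0.4617, 0.7258], [0.2634, 0.887, -0.3793], [-0.8189, -0.0023, -0.5739]]
slate rack xyz mm [-20.3  -0.2  63.2] tilt x 0.0039 z 0.0039
dp mm [ 2.   0.2 -0.6] w [ 0.0001  0.0039 -0.0001]
```

Emit:
move_arm --pt "0 0.003 0 1.6 0 0.2 -1" --pt "0 0 0 0 0 0 -1"

```text
clock: 13.4
eef_pos: [0.5894, -0.2155, 0.0775]
tcp_rot: [0.521, 2.132, -0.274]
contact_force: [-0.1, 0.9, -1.9]
width: 0.0584
```

Run:
```python
from plan import *
report(); P,Rt=goal(-.022,0,.062); tgt(P,Rt)
```

```text
13.4 j [-0.417  0.823  2.235  3.21   0.877  1.561] p [ 0.5894 -0.2155  0.0775] F [-0.1  0.9 -1.9]
[[-0.5092, 0.4621, 0.7261], [0.2634, 0.8868, -0.3796], [-0.8194, -0.002, -0.5733]]
slate rack xyz mm [-20.1  -0.3  63.2] tilt x 0.0047 z 0.0047
dp mm [ 2.1  0.3 -0.8] w [-0.      0.0047 -0.0005]
```

Emit:
move_arm --pt "0 0 0 -2.3 0 3.3 -1" --pt "0 0 0 -2.3 0 3.3 -1" --pt "0 0 0 -2.3 0 3.3 -1" --pt "0 0 0 -1.7 0 2.5 -1" --pt "0 0 0 0 0 0 -1"

```text
clock: 13.9
eef_pos: [0.6038, -0.2228, 0.0774]
tcp_rot: [0.521, 2.133, -0.274]
contact_force: [-0.2, 0.3, -0.1]
width: 0.0581
```

Run:
```python
from plan import *
report(); P,Rt=goal(.034,0,.062); tgt(P,Rt)
```

```text
13.9 j [-0.42   0.814  2.194  3.21   0.826  1.557] p [ 0.6038 -0.2228  0.0774] F [-0.2  0.3 -0.1]
[[-0.5099, 0.4618, 0.7258], [0.2635, 0.887, -0.3792], [-0.8189, -0.0021, -0.574]]
slate rack xyz mm [-4.  -0.2 63.1] tilt x 0.0039 z 0.0038
dp mm [-20.9   0.3  31.8] w [ 0.0002  0.0038 -0.0003]
```

Emit:
move_arm --pt "0 0 0 -1.2 0 1.6 -1" --pt "0 0 0 -1.2 0 1.6 -1" --pt "0 0 0 -1.6 0 2.5 -1" --pt "0 0 0 -1.6 0 2.5 -1" --pt "0 0 0 -1.6 0 2.5 -1" --pt "0 0 0 -1.6 0 2.5 -1"

```text
clock: 14.5
eef_pos: [0.6146, -0.2284, 0.0772]
tcp_rot: [0.522, 2.137, -0.273]
contact_force: [-13.0, 6.0, 12.8]
width: 0.0584
```

Run:
```python
from plan import *
report(); P,Rt=goal(.034,0,.062); tgt(P,Rt); print("F rack",np.array(s['contact_force'])@np.c_[rx,ry,Z], s['wrist_torque'])
```

```text
14.5 j [-0.422  0.806  2.161  3.21   0.78   1.553] p [ 0.6146 -0.2284  0.0772] F [-13.    6.   12.8]
[[-0.5135, 0.4616, 0.7234], [0.2651, 0.8871, -0.3779], [-0.8161, -0.0022, -0.5779]]
slate rack xyz mm [ 8.2 -0.2 63. ] tilt x 0.001 z 0.001
dp mm [-14.1   0.3  21.6] w [ 0.0003 -0.001  -0.    ]
F rack [-14.2679449   -0.60550963  12.81890538] [ 0.3488875   0.23899134 -0.0042062 ]
```

Emit:
move_arm --pt "0 0 0 -1.8 0 2.4 -1" --pt "0 0 0 -1.75 0 2.45 -1" --pt "0 0 0 -1.75 0 2.45 -1" --pt "0 0 0 -1.75 0 2.45 -1" --pt "0 0 0 -1.75 0 2.45 -1"

```text
clock: 15.0
eef_pos: [0.6234, -0.2329, 0.0771]
tcp_rot: [0.523, 2.145, -0.271]
contact_force: [-14.3, 6.6, 12.6]
width: 0.0583
```

```bash
cat > q.py <<'E'
from plan import *
report(); P,Rt=goal(.034,0,.063); tgt(P,Rt); print("F rack",np.array(s['contact_force'])@np.c_[rx,ry,Z], s['wrist_torque'])
E
python3 q.py
```

```text
15.0 j [-0.424  0.798  2.133  3.211  0.737  1.55 ] p [ 0.6234 -0.2329  0.0771] F [-14.3   6.6  12.6]
[[-0.5189, 0.4613, 0.7197], [0.2676, 0.8872, -0.3758], [-0.8118, -0.0024, -0.5839]]
slate rack xyz mm [17.9 -0.2 63. ] tilt x 0.0083 z 0.0083
dp mm [-9.4  0.2 12.9] w [ 0.0004 -0.0083  0.0003]
F rack [-15.70492547  -0.66598253  12.57972521] [0.37494611 0.27523817 0.0557734 ]
```

Emit:
move_arm --pt "0 -0.004 0 -2 0 2.3 -1" --pt "0 -0.003 0 -1.9 0 2.4 -1" --pt "0 -0.003 0 -1.8 0 2.4 -1" --pt "0 -0.003 0 -1.8 0 2.4 -1"

```text
clock: 15.4
eef_pos: [0.6297, -0.2362, 0.0772]
tcp_rot: [0.521, 2.139, -0.273]
contact_force: [-16.7, 8.2, 14.7]
width: 0.0582
```

```bash
python3 q.py
```

```text
15.4 j [-0.425  0.8    2.119  3.211  0.731  1.549] p [ 0.6297 -0.2362  0.0772] F [-16.7   8.2  14.7]
[[-0.5148, 0.4612, 0.7227], [0.2652, 0.8873, -0.3773], [-0.8153, -0.0026, -0.5791]]
slate rack xyz mm [25.1 -0.2 63. ] tilt x 0.0024 z 0.0025
dp mm [-5.1  0.2  7.2] w [ 0.0005 -0.0024  0.0005]
F rack [-18.57727201  -0.41361161  14.69223918] [ 0.39671574  0.29142402 -0.01424825]
```

Emit:
move_arm --pt "0 -0.003 0 -2 0 2.2 -1" --pt "0 -0.002 0 -1.9 0 2.3 -1" --pt "0 -0.002 0 -1.8 0 2.3 -1"

```text
clock: 15.7
eef_pos: [0.6336, -0.2383, 0.0772]
tcp_rot: [0.521, 2.139, -0.273]
contact_force: [-17.9, 9.0, 16.4]
width: 0.0579
```

```bash
python3 q.py
```

```text
15.7 j [-0.425  0.8    2.108  3.211  0.72   1.548] p [ 0.6336 -0.2383  0.0772] F [-17.9   9.   16.4]
[[-0.5145, 0.4611, 0.7229], [0.265, 0.8873, -0.3774], [-0.8155, -0.0026, -0.5787]]
slate rack xyz mm [29.6 -0.2 63. ] tilt x 0.002 z 0.0021
dp mm [-2.6  0.2  3.6] w [ 0.0005 -0.002   0.0006]
F rack [-20.02555264  -0.18161779  16.40473714] [ 0.39604149  0.28659562 -0.04749977]
```

Emit:
move_arm --pt "0 -0.002 0 -2.3 0 2.2 -1" --pt "0 -0.002 0 -2.2 0 2.2 -1" --pt "0 -0.002 0 -2.2 0 2.2 -1"

```text
clock: 16.0
eef_pos: [0.6367, -0.2399, 0.077]
tcp_rot: [0.522, 2.143, -0.272]
contact_force: [-33.1, 17.1, 26.0]
width: 0.0587
```

```bash
python3 q.py
```

```text
16.0 j [-0.426  0.797  2.097  3.211  0.702  1.546] p [ 0.6367 -0.2399  0.077 ] F [-33.1  17.1  26. ]
[[-0.5175, 0.461, 0.7209], [0.2662, 0.8874, -0.3763], [-0.8132, -0.0028, -0.582]]
slate rack xyz mm [33.  -0.2 62.9] tilt x 0.006 z 0.006
dp mm [-0.6  0.2  0.6] w [ 0.0005 -0.006   0.0008]
F rack [-3.71920621e+01 -2.56989741e-02  2.60446469e+01] [ 0.49457642  0.407928   -0.07960158]
```

Run:
```python
from ov import *
ov("c"); s2=robot.get_state(); print(np.array(s2['contact_force'])@np.c_[rx,ry,Z],s2['eef_pos'],s2['clock'])
```

```text
16.0 j [-0.426  0.797  2.097  3.211  0.702  1.546] p [ 0.6367 -0.2399  0.077 ] F [-33.1  17.1  26. ]
[[-0.5175, 0.461, 0.7209], [0.2662, 0.8874, -0.3763], [-0.8132, -0.0028, -0.582]]
[-25.16063448  -0.81225663  16.27576511] [ 0.63661053 -0.23980115  0.07709621] 16.1
```

View pics/scene_c_ov.png

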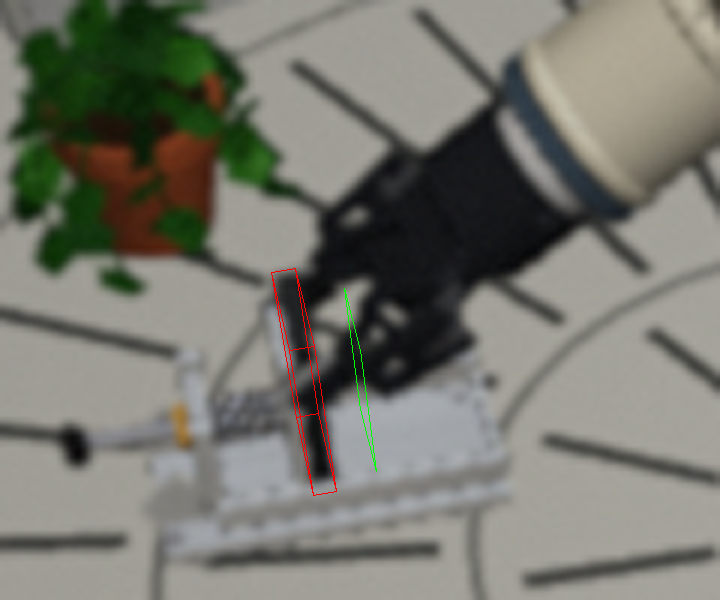

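View pics/side_c_ov.png

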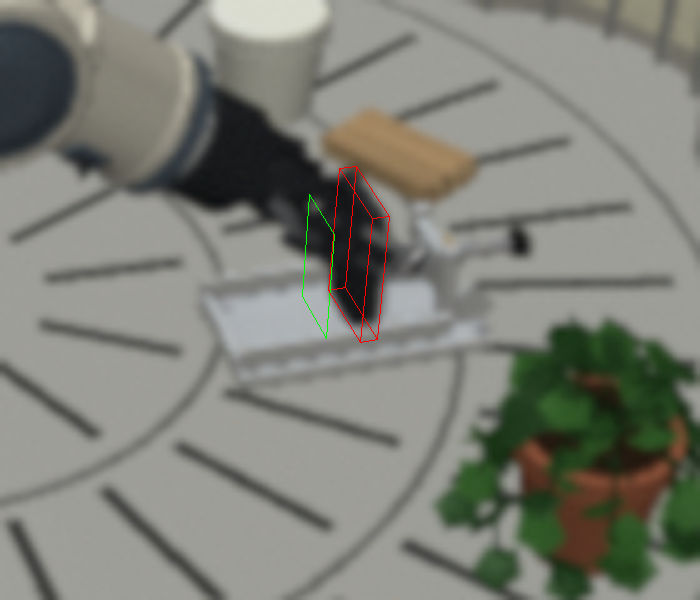

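Run:
```python
from h import *
a=cv2.imread("pics/scene_c.png")[120:185,160:235]; b=cv2.imread("pics/side_c.png")[195:255,285:350]
a=cv2.convertScaleAbs(cv2.resize(a,None,fx=9,fy=9,interpolation=2),alpha=1.5,beta=20); b=cv2.convertScaleAbs(cv2.resize(b,None,fx=9,fy=9,interpolation=2),alpha=1.7,beta=20)
cv2.imwrite("pics/zc1.png",a); cv2.imwrite("pics/zc2.png",b)
```

```text
(no output)
```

View pics/zc1.png

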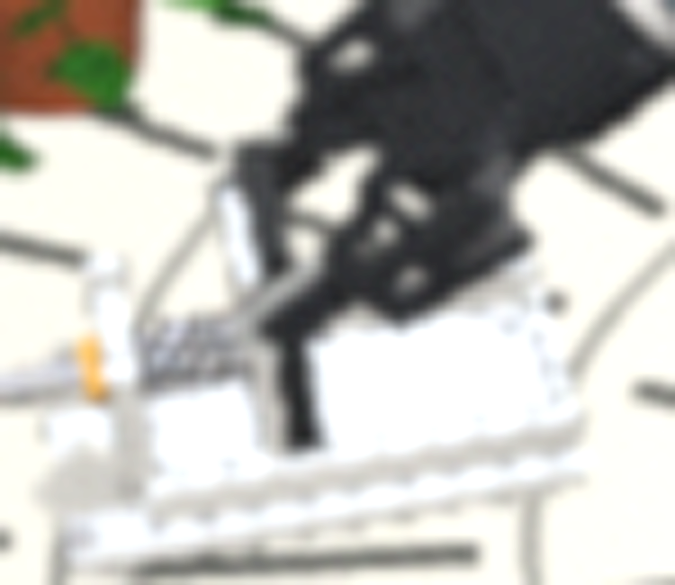

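View pics/zc2.png

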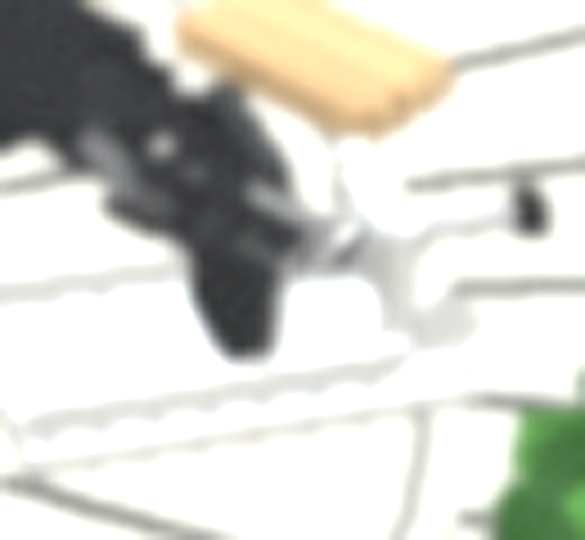

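Run:
```python
from plan import *
C=cal("side")
pt=lambda X,Y,z: proj(C,RK+X*rx+Y*ry+np.array([0,0,z]))
U=lambda X,Y,z: ((pt(X,Y,z)-[285,195]+.5)*6).round(0)
for zb in (.012,.016,.020): print(zb,U(.028,-.03,zb),U(.04,-.03,zb))
im=cv2.imread("pics/side_c.png")[195:285,285:385]; im=cv2.resize(im,None,fx=6,fy=6,interpolation=2)
def L(pts,col):
    cv2.polylines(im,[np.array([U(*q) for q in pts],int).reshape(-1,1,2)],False,col,1)
L([(-.06,-.036,.03),(.1,-.036,.03)],(0,0,255)); L([(-.06,-.036,.012),(.1,-.036,.012)],(0,255,0)); L([(-.06,-.042,.03),(.1,-.042,.03)],(255,0,0)); L([(.028,-.03,.112),(.028,-.03,.012)],(255,0,255)); L([(.04,-.03,.112),(.04,-.03,.012)],(255,0,255))
L([(.084,-.031,.074),(.084,.031,.074),(.096,.031,.074),(.096,-.031,.074),(.084,-.031,.074)],(0,255,255))
L([(.04,-.024,.1),(.04,-.024,.016),(.048,-.024,.016),(.048,-.024,.1),(.04,-.024,.1)],(0,255,0))
cv2.imwrite("pics/zc3.png",im)
```

```text
16.1 j [-0.426  0.797  2.097  3.211  0.702  1.546] p [ 0.6366 -0.2398  0.0771] F [-22.7  10.8  16.3]
[[-0.5176, 0.461, 0.7208], [0.2663, 0.8874, -0.3763], [-0.8131, -0.0028, -0.5821]]
0.012 [163. 261.] [184. 258.]
0.016 [164. 255.] [184. 252.]
0.02 [164. 250.] [185. 246.]
```

View pics/zc3.png

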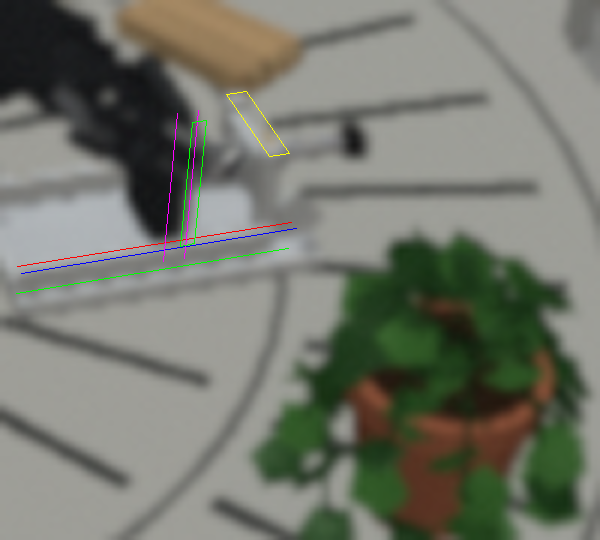

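Emit:
move_arm --pt "0 -0.005 0 -1.9 0 1.3 -1"

```text
clock: 16.2
eef_pos: [0.6366, -0.2398, 0.0772]
tcp_rot: [0.521, 2.142, -0.272]
contact_force: [-16.5, 8.5, 8.9]
width: 0.0583
```

```bash
python3 q.py
```

```text
16.2 j [-0.426  0.797  2.098  3.211  0.705  1.546] p [ 0.6366 -0.2398  0.0772] F [-16.5   8.5   8.9]
[[-0.5168, 0.4609, 0.7214], [0.2658, 0.8874, -0.3766], [-0.8138, -0.0029, -0.5811]]
slate rack xyz mm [32.8 -0.2 63.1] tilt x 0.005 z 0.0051
dp mm [-0.7  0.2  0.9] w [ 0.0005 -0.005   0.0009]
F rack [-18.5722595   -0.02968884   8.93320017] [ 0.77245634  1.00183342 -0.00409257]
```

Emit:
move_arm --pt "0 -0.004 0 -2.3 0 2.7 -1"

```text
clock: 16.3
eef_pos: [0.6369, -0.2399, 0.077]
tcp_rot: [0.521, 2.142, -0.272]
contact_force: [-45.8, 22.2, 41.6]
width: 0.0585
```

```bash
python3 q.py
```

```text
16.3 j [-0.426  0.797  2.097  3.211  0.704  1.546] p [ 0.6369 -0.2399  0.077 ] F [-45.8  22.2  41.6]
[[-0.5171, 0.4608, 0.7213], [0.2658, 0.8875, -0.3765], [-0.8136, -0.003, -0.5814]]
slate rack xyz mm [33.2 -0.2 62.9] tilt x 0.0053 z 0.0054
dp mm [-0.6  0.2  0.5] w [ 0.0005 -0.0053  0.0011]
F rack [-50.82002324  -1.31848496  41.59223979] [ 0.3450659   0.05159628 -0.10309248]
```

Emit:
move_arm --pt "0 -0.003 0 -1.9 0 1.6 -1"

```text
clock: 16.4
eef_pos: [0.6366, -0.2398, 0.0771]
tcp_rot: [0.521, 2.143, -0.272]
contact_force: [-19.6, 9.7, 13.7]
width: 0.0582
```

Run:
```python
from plan import *
report()
for i in range(4):
    vision.get_image("wrist"); s2=robot.get_state(); print(s2['clock'],(np.array(s2['contact_force'])@np.c_[rx,ry,Z]).round(1),np.round(s2['eef_pos'],4),s2['wrist_torque'].round(2),s2['width'])
```

```text
16.4 j [-0.426  0.796  2.097  3.211  0.702  1.546] p [ 0.6366 -0.2398  0.0771] F [-19.6   9.7  13.7]
[[-0.5178, 0.4608, 0.7208], [0.2661, 0.8875, -0.3762], [-0.8131, -0.0031, -0.5822]]
slate rack xyz mm [32.8 -0.2 63. ] tilt x 0.0063 z 0.0063
16.45 [-29.3  -0.8  19.8] [ 0.6367 -0.2398  0.0771] [ 0.56  0.57 -0.05] 0.058261811467967835
16.5 [-29.3  -0.8  20.7] [ 0.6366 -0.2398  0.0771] [ 0.6   0.58 -0.07] 0.05808223157993035
16.55 [-28.9  -0.4  19.5] [ 0.6367 -0.2398  0.0771] [ 0.57  0.54 -0.09] 0.0586178057313767
16.6 [-29.1  -0.7  20.5] [ 0.6367 -0.2398  0.0771] [ 0.54  0.51 -0.04] 0.05807566866741947
```

Run:
```python
from plan import *
C,im=snap("wrist","pics/w9.png"); im=cv2.convertScaleAbs(im[:,:,::-1],alpha=1.8); 
cor=slate(p,R)[2]; print(proj(C,cor).round(0).tolist())
cv2.imwrite("pics/w9b.png",cv2.resize(im,None,fx=1.5,fy=1.5))
C,im=snap("scene","pics/s9.png"); im=im[100:190,140:240,::-1]; cv2.imwrite("pics/s9b.png",cv2.resize(im,None,fx=7,fy=6.6,interpolation=2))
```

```text
16.6 j [-0.426  0.797  2.097  3.211  0.702  1.546] p [ 0.6367 -0.2398  0.0771] F [-26.1  12.7  20.5]
[[-0.5178, 0.4608, 0.7208], [0.2661, 0.8875, -0.3763], [-0.8131, -0.003, -0.5822]]
[[191.0, 120.0], [195.0, 132.0], [320.0, 120.0], [315.0, 132.0], [177.0, 354.0], [183.0, 349.0], [335.0, 354.0], [328.0, 350.0]]
```

View pics/w9b.png

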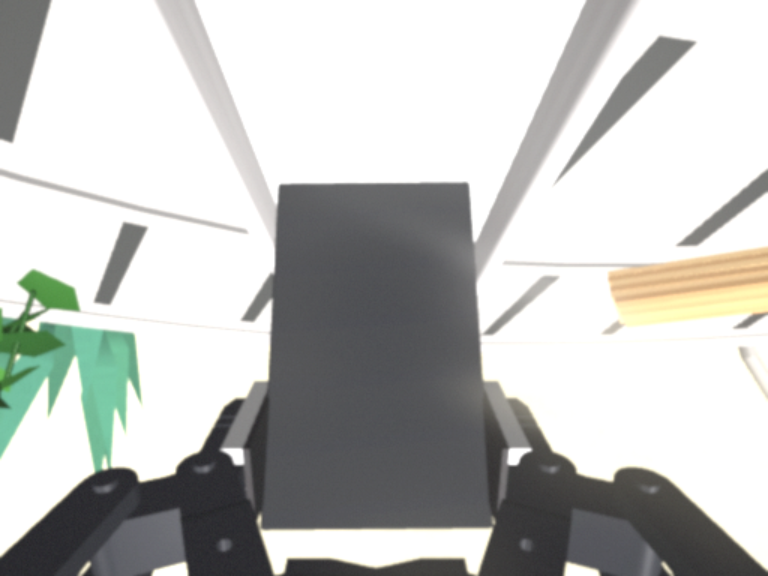

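View pics/s9b.png

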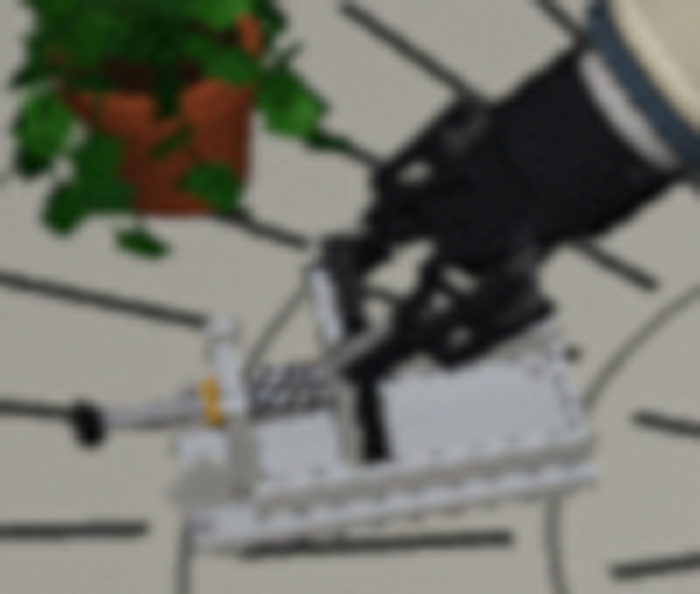

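Run:
```python
from plan import *
report(); print((np.array(s['contact_force'])@np.c_[rx,ry,Z]).round(1),s['clock'])
print(robot.finish_job())
s2=robot.get_state(); print(s2['clock'],(np.array(s2['contact_force'])@np.c_[rx,ry,Z]).round(1),s2['eef_pos'])
```

```text
16.7 j [-0.426  0.797  2.097  3.211  0.702  1.546] p [ 0.6366 -0.2398  0.0771] F [-26.1  13.4  19.4]
[[-0.5178, 0.4608, 0.7208], [0.2661, 0.8875, -0.3763], [-0.8131, -0.003, -0.5822]]
slate rack xyz mm [32.9 -0.3 63. ] tilt x 0.0063 z 0.0063
[-29.3  -0.1  19.4] 16.7
the job is handed in; nothing more can be done
None
the job is handed in; nothing more can be done
```

I stood the 100 x 60 mm slate on the tray floor and pressed the plate back to its hard stop. I handed the job in at 16.7 s, still holding the slate there; no verdict was reported.

**Last checks before handing in** (computed from the robot's pose and the original grasp):
- **Slate position:** x = 32.9 mm, 0.3 mm off the rack's middle line, centre 63 mm high, tilt 0.006 rad.
- **Grip:** the wrist picture shows the slate exactly where it was at the grasp, so it did not slip.
- **Force:** steady at about 29 N along the press and about 20 N down on the tray. I estimate 20 N or more of that reaches the plate, but the plate contact itself could not be measured.

**Checks that were less clean:**
- **Hard stop:** the computed x is about 1 mm short of the nominal 34 mm, within the calibration error. I took the stop as reached because the force jumped while the slate hardly moved (0.3 mm).
- **Peak force:** one confirming push reached about 51 N along the press at the wrist, floor friction included. I eased it back straight away.
- **Pictures:** the near rail hides the slate's bottom edge in the scene and side views. Contact with the floor rests on the force and height readings instead.

I saw no other object move in the pictures, but I did not measure their positions at the end.

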